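# Dose milling balls into cups and close the shaker box

### The job

Charge every copper cup on the bench with milling balls: stand it on the marked spot under the hopper's chute and pull the gate just far enough open to let out the two balls of one shaft, so that each cup gets exactly two and no other ball leaves the hopper. Stand the charged cups upright in the shaker's carrier box, push the hopper's gate fully shut again and put the lid on the box so that it is seated all round. Leave the black jar that stands among the cups and the round gauge where they are.

Things in the scene. Friction and masses are not known exactly. Their poses are not given: they have to be found in the camera images.
- hopper: ball hopper fixed to the bench: a clear upright magazine on two legs over a dark base plate (x +-45, y -65..105, 12 mm high). Origin at bench height; +y: the way the gate opens, -y: the chute's side. Magazine x -22..22, y -69..81 mm, top 253 mm up. It has four square shafts, 30 mm wide inside, in a row at y = -45, -11, 23, 57 mm, each with two balls, one over the other
- lip (a point): middle of the lip of the hopper's open steel chute, 109 mm from the hopper's origin along its -y, 78 mm above the bench. The chute comes down to it at 45 degrees from the magazine's end; it is 38 mm wide, its side walls stand up to 30 mm above its floor. It reaches 3 mm over the edge of a cup on the spot, 12 mm above its rim, so a cup goes in and out sideways, not straight up. Axes as the hopper
- spot (a point): centre of the marked round place (grey disc with dark edge, 72 mm across, flat on the bench) under the chute's lip, where a cup must stand to catch the balls (within about 8 mm); 137 mm from the hopper's origin along its -y; origin at bench height
- gate (a joint): flat bottom gate under all four shafts, in m: 0 = shut, grows as it is pulled to the hopper's +y, at most 0.145. The two balls of the shaft nearest the chute have fallen by 0.030, those of the next by 0.064, 0.098, 0.132, and none falls earlier than 13 mm before its figure: 0.040 empties one shaft, 0.074 two, 0.108 three. It stays where it is left (about 3 N friction)
- gate_grip (a point): the gate's handle, an upright black post 20 x 20 mm standing on the outer end of the gate, moving with it; this point is on its axis 222 mm above the bench; the post's top is at 247 mm, and its foot at 185 mm. With the gate shut it is at y = 130 mm in the hopper's frame. Same axes as the hopper
- ball1a_center (a point): centre of a white ceramic milling ball, 26 mm, 40 g, lower one in shaft 1 (1 = nearest the chute) at the start
- ball1b_center (a point): centre of a white ceramic milling ball, 26 mm, 40 g, upper one in shaft 1 (1 = nearest the chute) at the start
- ball2a_center (a point): centre of a white ceramic milling ball, 26 mm, 40 g, lower one in shaft 2 (1 = nearest the chute) at the start
- ball2b_center (a point): centre of a white ceramic milling ball, 26 mm, 40 g, upper one in shaft 2 (1 = nearest the chute) at the start
- ball3a_center (a point): centre of a white ceramic milling ball, 26 mm, 40 g, lower one in shaft 3 (1 = nearest the chute) at the start
- ball3b_center (a point): centre of a white ceramic milling ball, 26 mm, 40 g, upper one in shaft 3 (1 = nearest the chute) at the start
- ball4a_center (a point): centre of a white ceramic milling ball, 26 mm, 40 g, lower one in shaft 4 (1 = nearest the chute) at the start
- ball4b_center (a point): centre of a white ceramic milling ball, 26 mm, 40 g, upper one in shaft 4 (1 = nearest the chute) at the start
- cup1_mid (a point): centre, half-way up, of an empty plain copper-coloured cup: straight round cylinder, 62 mm outside, 66 mm high, 3 mm wall, 5 mm floor, open at the top (z), 150 g; stands on the bench in front of the hopper. Two or three of the three cups are there
- cup2_mid (a point): centre, half-way up, of an empty plain copper-coloured cup: straight round cylinder, 62 mm outside, 66 mm high, 3 mm wall, 5 mm floor, open at the top (z), 150 g; stands on the bench in front of the hopper. Two or three of the three cups are there
- cup3_mid (a point): centre, half-way up, of an empty plain copper-coloured cup: straight round cylinder, 62 mm outside, 66 mm high, 3 mm wall, 5 mm floor, open at the top (z), 150 g; stands on the bench in front of the hopper. Two or three of the three cups are there
- box: carrier box of a shaker, open-topped aluminium, fixed to the bench: outside 122 (its x) x 220 (its y) x 86 mm high, walls 4 mm, floor 6 mm thick. Origin at the centre of its underside. Three places for cups, marked by rings on its floor, in a row at y = -70, 0, 70 mm, x = 0; the room beside a cup is along x
- box_rim (a point): centre of the carrier box's mouth, at rim height (86 mm above the bench); axes as the box
- lid_grip (a point): centre of the black bar handle (16 mm thick in x, 90 long in y, 36 high) of the box's loose lid: aluminium plate 122 (x) x 220 (y) x 4 mm, below it a 102 x 200 x 8 mm block that goes into the box (6 mm play all round); 300 g, flat on the bench at the start. The point is 24 mm above the plate's underside (above the rim when seated), 32 mm above the bench at the start. z up
- jar_mid (a point): centre of a black capped sample jar, 66 mm across, 85 mm high, among the cups; not to be moved
- puck_mid (a point): centre of a black round gauge, 80 mm across, 22 mm high, beyond the hopper; not to be moved

How it is judged:
By the outcome, as a careful person would: the job done as asked, in the order asked, and still so for the second after the job is handed in, with the robot touching nothing.
Of cup1, cup2, cup3 only 2 to 3 are there at a start; the rules pass over those that are not, and their reading is None.
At some moment in a run one of lid may be knocked a few centimetres aside while the robot is not near it.
Once in a run the grip may slacken for a moment while it holds something.
It also fails if it takes over 210 s, if anything falls off the work surface, if the arm or the gripper's body presses on something with over 40 N, if the wrist force passes 120 N, or if a joint passes its speed limit or range.

### The arm

A 6-joint arm with a two-finger parallel gripper is mounted at the origin on the work surface. World frame = base frame: x ahead of the robot, y to its left, z up, the work surface at z = 0. Lengths are in m, angles in rad, forces in N, time in s.
With the tool pointing down it reaches from about 0.35 to 0.85 m from the base axis. Payload 8.1 kg.
Tool frame: the origin (TCP) lies at the very end of the fingers, on their centre line; the grasp point (between the pads) lies 19 mm behind it; z points along the fingers, y is the direction in which the jaws open and shut (so a half turn about z gives the same grasp; the last joint's range is limited). The gripper opens to 93 mm and grips with 3 to 60 N. Pads are 15 mm wide; open, the fingers measure 128 mm over their backs; the gripper's body (75 mm by 188 mm) begins 65 mm behind the grasp point.
Start: joints at [-1.411, 0.13, 1.488, -0, 1.523, -0.085], TCP at [0.145, -0.582, 0.219] pointing down, gripper open.
Joint ranges: [-2.96, 2.96], [-0.89, 2.26], [0.02, 2.5], [-1.34, 4.48], [0, 2.73], [-2.66, 2.66]. Speed limits (rad/s): [2.39, 2.39, 2.79, 3.14, 3.14, 3.14].

### API

Orientations are given as a rotation vector (axis times angle).
In Python, from plant import * gives the robot as it stands.
- The arm moves only by the tool apply_moves, never from a script. Its argument "commands" is one flat list of numbers, 7 for each row, row after row: the shift along the world's x, y, z in cm, then the turn, a rotation vector about the world's x, y, z in rad, then the finger opening in cm, from 0 to 9.3. A call has 1 to 8 rows; each row shifts and turns the pose as measured when the row begins; what a row does not reach is not made up. A row lasts 1/8 s, in which the tool goes at most 62.5 mm and 10.7 degrees, less where a joint would pass 70% of its speed; a pose out of reach is approached as far as the arm can. A call with a gripper value outside its range is refused whole. The fingers move at their own pace and stop on an object; "squeeze" is the grip in N (left out, the last holds). Time passes only in rows, so rows that do not move let the fingers close. It gives the time, the measured TCP pose, the force and the opening at its end, in the units of the state.
- read_state(): the state, without advancing time (a new reading comes with each control period).
- read_camera(name): name is "scene" or "side" or "wrist"; returns (picture, depth): 384x512x3 uint8, blue, green, red; 384x512 float32, m along the optical axis (not along the pixel's ray), 0 where there is no reading.
- camera_model(name): a dict with "intrinsics" (3x3 intrinsics, pixels), "R" (3x3) and "t" (3): a world point X has camera coordinates R X + t. Camera axes: x right, y down, z forward; pixel columns grow to the right and rows downward; lengths in m; the calibration is good to about 2 mm. A picture is of the moment at which its call begins: read the wrist's pose just before it. camera_model takes no time and is no camera call; for the wrist camera it gives the pose at the moment of the call.
- close_job(): hands the job in, once; it reports no verdict.
Trained networks look in the newest picture that a camera, given by its name, has taken for a name from the list of things; names that differ only in an ending like _2 or _b are one class to them, and where a whole thing is asked for, a point or a joint stands for the part that bears it (a point fixed in the world has none). Each returns a list of dicts, best first, with "conf" (0 to 1); they miss things now and then, are a little off and sometimes report something else, mostly with a low value. They report only what shows in the picture. A call takes as long as a camera call.
- find_in(query, camera): "point" ([x, y, z] in m, in the coordinates of the camera as it stood for that picture, good to about 4 mm: the middle of the surface that is visible of it).
- cut_out(query, camera): "mask" (384x512 bool, what is visible of it).
- spot_point(query, camera): "point" ([x, y, z] in m, in the coordinates of the camera as it stood for that picture, good to about 4 mm: a listed point, or the origin of a listed thing).
The state is a dict: "t": time; "q": joint angles; "dq": joint speeds; "joint_torque": joint torques, N m; "tool_pos": TCP position; "orientation": TCP orientation; "force": force on the tool from outside, world axes, zero at the start; "wrist_torque": the same for the moment, N m; "opening": finger opening in m.
Only numpy, scipy, OpenCV 4.12 (cv2) and the standard library are available. Lean on these libraries where they do the work, as an engineer would, in place of code of your own. Each camera call takes 0.05 s, during which the arm holds its last target. There are 200 camera calls.

## Working session

There is one attempt and no reset: what is moved stays moved. The work goes in short steps, Python scripts to look and compute and a tool call to move; the robot and the scene stay as the last step left them, time stands still between calls to the robot, and variables do not carry over. Pictures are saved under pics/ and viewed, about 12 in all and at most 16, crops included, and the job is handed in when it is done.

Besides the shell and the picture viewer there is one more tool, called after "Emit:" as a command line: name --argument value ..., lists and objects as JSON in quotes. apply_moves: Moves the arm, as the interface text tells. Its arguments: {"type":"object","properties":{"commands":{"type":"array"},"squeeze":{"type":"number"}},"required":["commands"]}

```bash
mkdir -p pics
cat > h.py <<'E'
from plant import *
import numpy as np, cv2
def cam(n):
    m=camera_model(n); im,d=read_camera(n); return im,d,m
def w(p,m): return m["R"].T@(np.array(p)-m["t"])
def pts(q,n,m,f=spot_point,k=4):
    for r in f(q,n)[:k]: print(n,q,round(r["conf"],2),np.round(w(r["point"],m),4))
E
python3 - <<'E'
from h import *
ims=[]
for n in ("scene","side"):
    im,d,m=cam(n); cv2.imwrite(f"pics/{n}0.png",im)
    for q in ("hopper","lip","spot","gate_grip","cup1_mid","box","box_rim","lid_grip","jar_mid","puck_mid"): pts(q,n,m)
s=read_state();print(s["t"],s["tool_pos"],s["orientation"],s["force"])
E
```

```text
scene hopper 0.75 [ 0.5592  0.1397 -0.0038]
scene lip 0.87 [0.5753 0.0307 0.0731]
scene spot 0.96 [0.5767 0.0048 0.0036]
scene gate_grip 0.87 [0.5399 0.2714 0.2196]
scene cup1_mid 0.21 [0.4198 0.1768 0.0433]
scene box 0.59 [ 0.4665 -0.3097 -0.0007]
scene box_rim 0.77 [ 0.4677 -0.3038  0.0892]
scene box_rim 0.71 [ 0.6603 -0.2165  0.0354]
scene box_rim 0.17 [0.5724 0.0332 0.0783]
scene lid_grip 0.85 [ 0.6591 -0.219   0.0353]
scene lid_grip 0.59 [ 4.673e-01 -3.062e-01 -2.000e-04]
scene jar_mid 0.35 [0.4232 0.1785 0.0432]
scene puck_mid 0.58 [0.8061 0.046  0.0127]
side hopper 0.84 [0.5584 0.1373 0.0027]
side lip 0.64 [0.5794 0.0321 0.0765]
side lip 0.45 [ 0.4665 -0.3077 -0.0026]
side spot 0.72 [ 0.5776 -0.0019  0.001 ]
side gate_grip 0.83 [0.5404 0.2694 0.2209]
side cup1_mid 0.6 [0.4158 0.2924 0.0334]
side box 0.93 [ 0.4691 -0.3089  0.0024]
side box_rim 0.87 [ 0.4687 -0.3083  0.0856]
side box_rim 0.16 [0.5498 0.1947 0.2242]
side lid_grip 0.65 [ 0.6626 -0.2196  0.0337]
side jar_mid 0.91 [0.4226 0.1792 0.0417]
side puck_mid 0.68 [0.8045 0.0402 0.0134]
side puck_mid 0.22 [0.4212 0.179  0.0387]
1.1 [ 0.14542947 -0.58212425  0.21864956] [ 3.11806689e+00  3.83538782e-01 -5.34653685e-08] [-0.20585938 -0.69428315 -0.15926504]
```

View pics/scene0.png

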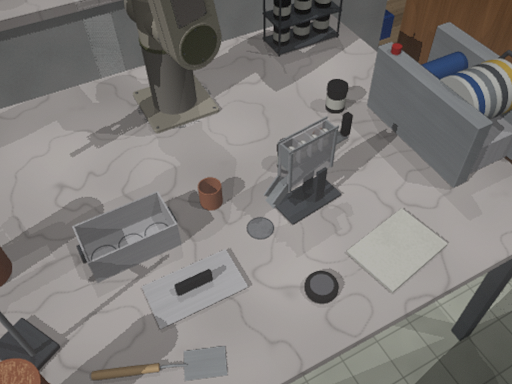

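View pics/side0.png

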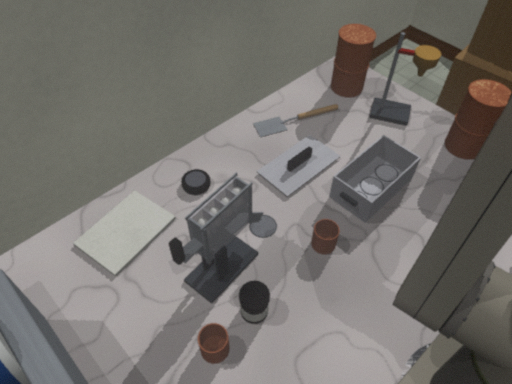

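The pictures show the box (130,235 scene), the lid (195,285) and the hopper (305,170). One cup is at scene (210,193), also at side (325,236). A second cup shows only in side, at (214,343), next to the jar at (254,300). I'll measure these accurately from depth.

```bash
cat >> h.py <<'E'
def cloud(d,m):
    K=m["intrinsics"]; v,u=np.mgrid[:384,:512]
    P=np.stack([(u-K[0,2])*d/K[0,0],(v-K[1,2])*d/K[1,1],d],-1)
    W=(P-m["t"])@m["R"]; W[d==0]=np.nan; return W
def proj(X,m):
    p=m["intrinsics"]@(m["R"]@np.array(X)+m["t"]); return p[:2]/p[2]
def circ(P):
    A=np.c_[2*P[:,:2],np.ones(len(P))]; s=np.linalg.lstsq(A,(P[:,:2]**2).sum(1),rcond=None)[0]
    return s[0],s[1],np.sqrt(s[2]+s[0]**2+s[1]**2)
def circr(P,r):
    from scipy.optimize import least_squares
    f=least_squares(lambda c:np.hypot(P[:,0]-c[0],P[:,1]-c[1])-r,P[:,:2].mean(0),loss="soft_l1",f_scale=.002); return f.x
def rect(W,zr,xr,yr):
    g=np.isfinite(W[...,2])&(W[...,2]>zr[0])&(W[...,2]<zr[1])&(W[...,0]>xr[0])&(W[...,0]<xr[1])&(W[...,1]>yr[0])&(W[...,1]<yr[1])
    P=W[g]; return P,cv2.minAreaRect((P[:,:2]*1000).astype(np.float32))
E
python3 - <<'E'
from h import *
for n in ("scene","side"):
    im,d,m=cam(n); W=cloud(d,m); np.save(n+".npy",W)
    print(n,"cam at",-m["R"].T@m["t"], "cup2 px",proj([.4158,.2924,.033],m),"jar px",proj([.423,.179,.04],m))
    for q in ("cup1_mid","jar_mid","puck_mid","lid_grip","gate_grip"):
        for r in cut_out(q,n)[:4]:
            k=r["mask"]; P=W[k]; P=P[np.isfinite(P[:,2])]
            top=P[:,2].max() if len(P) else 0
            print(q,round(r["conf"],2),k.sum(),"px",np.round(np.argwhere(k).mean(0)[::-1]),np.round(np.median(P,0),3),"ztop",round(np.percentile(P[:,2],97),4), end=" ")
            if "cup" in q:
                T=P[P[:,2]>.060]; print(len(T),np.round(circ(T),4) if len(T)>5 else "", np.round(circr(P[(P[:,2]>.012)],.031),4))
            else: print()
    P,r=rect(W,(.08,.092),(.33,.6),(-.47,-.15)); print("box",len(P),r)
    P,r=rect(W,(.007,.017),(.52,.8),(-.40,-.06)); print("lid",len(P),r)
    P,r=rect(W,(.245,.26),(.4,.7),(0,.3)); print("hop top",len(P),r)
    P,r=rect(W,(.008,.016),(.45,.7),(0.03,.3)); print("hop base",len(P),r)
    P,r=rect(W,(.026,.06),(.57,.75),(-.35,-.1)); print("lid bar",len(P),r)
E
```

```text
scene cam at [ 1.26212578 -0.35477834  1.04651814] cup2 px [320.71946639 143.11792028] jar px [288.4628621  156.40911969]
cup1_mid 0.28 5844 px [127. 236.] [ 0.446 -0.311  0.035] ztop 0.0855 1635 [ 0.4708 -0.3069  0.0892] [ 0.4728 -0.3094]
jar_mid 0.68 5861 px [302. 174.] [0.572 0.134 0.132] ztop 0.25 
puck_mid 0.86 889 px [321. 287.] [0.81  0.038 0.022] ztop 0.026 
lid_grip 0.7 4323 px [193. 288.] [ 0.668 -0.223  0.011] ztop 0.0463 
gate_grip 0.89 290 px [344. 127.] [0.548 0.259 0.209] ztop 0.248 
gate_grip 0.67 5852 px [302. 174.] [0.571 0.133 0.132] ztop 0.25 
box 628 ((469.0837097167969, -307.269775390625), (129.05149841308594, 220.10931396484375), 1.7974201440811157)
lid 4056 ((661.716064453125, -253.48922729492188), (275.5675964355469, 294.0471496582031), 0.24500800669193268)
hop top 512 ((554.355224609375, 171.18402099609375), (49.763671875, 204.8511962890625), 9.138886451721191)
hop base 1151 ((558.120849609375, 157.26910400390625), (94.33867645263672, 170.58267211914062), 8.100913047790527)
lid bar 391 ((661.9031372070312, -217.3074951171875), (18.004179000854492, 89.0118484
[... 577 characters left out ...]
372 
lid_grip 0.82 2423 px [297. 165.] [ 0.653 -0.202  0.012] ztop 0.0472 
gate_grip 0.6 522 px [183. 250.] [0.537 0.261 0.193] ztop 0.2473 
box 528 ((469.40936279296875, -306.7467041015625), (124.08094787597656, 225.3029327392578), 2.0590431690216064)
lid 2284 ((660.1689453125, -230.00689697265625), (338.2347717285156, 279.069580078125), 89.65353393554688)
hop top 776 ((552.739013671875, 174.66314697265625), (47.16571044921875, 209.65277099609375), 8.478217124938965)
hop base 1725 ((554.626220703125, 159.33441162109375), (89.31702423095703, 170.4646453857422), 7.882380485534668)
lid bar 230 ((659.5296630859375, -215.2301788330078), (18.75448226928711, 91.94926452636719), 1.5312174558639526)
```

```bash
python3 - <<'E'
from h import *
for n,px in (("scene",(210,193)),("side",(325,236))):
    W=np.load(n+".npy"); P0=W[px[1],px[0]]; print(n,P0)
    g=np.isfinite(W[...,2])&(np.hypot(W[...,0]-P0[0],W[...,1]-P0[1])<.07)&(W[...,2]>.012)&(W[...,2]<.075); P=W[g]
    g2=P[:,2]>.06; print(len(P),P[:,2].max(),np.round(circr(P[P[:,2]<.055],.031),4),"rim",np.round(circ(P[g2]),4),cv2.minAreaRect((P[:,:2]*1000).astype(np.float32)))
    c=np.round(cv2.minAreaRect((P[:,:2]*1000).astype(np.float32))[0])
# jar
W=np.load("side.npy");g=np.isfinite(W[...,2])&(W[...,2]>.078)&(np.abs(W[...,0]-.42)<.06)&(np.abs(W[...,1]-.18)<.06)&(W[...,2]<.1);P=W[g];print("jar",np.round(circ(P),4),cv2.minAreaRect((P[:,:2]*1000).astype(np.float32)))
E
python3 -c "
from scipy.spatial.transform import Rotation as R
print(R.from_rotvec([3.11806689,.383538782,0]).as_matrix().round(3))"
```

```text
scene [ 0.40986727 -0.06144581  0.00357737]
592 0.06879201547659453 [ 0.4368 -0.0716] rim [ 0.4369 -0.0715  0.0291] ((436.9883728027344, -71.95753479003906), (63.61138153076172, 61.77630615234375), 14.624279022216797)
side [ 0.44529948 -0.08909283  0.00655905]
657 0.0698190097060643 [ 0.4354 -0.0694] rim [ 0.4357 -0.0696  0.0294] ((435.2186584472656, -70.22541046142578), (60.86917495727539, 63.60886001586914), 20.365942001342773)
jar [0.4209 0.1778 0.0235] ((421.072998046875, 177.48568725585938), (64.62709045410156, 64.71337890625), 8.932904243469238)
[[ 0.97   0.242  0.   ]
 [ 0.242 -0.97  -0.   ]
 [-0.     0.    -1.   ]]
```

```bash
cat > plan.py <<'E'
# usage: plan.py yaw_deg tilt_deg  gx gy gz [gx gy gz ...] ; g = grasp point targets, orientation reached at first
import sys; from h import *
from scipy.spatial.transform import Rotation as R
a=[float(v) for v in sys.argv[1:]]; s=read_state()
psi,t=np.radians(a[:2]); y=np.array([np.cos(psi),np.sin(psi),0]); n=np.array([-y[1],y[0],0])
z=np.sin(t)*n-np.cos(t)*np.array([0,0,1]); M=np.c_[np.cross(y,z),y,z]
C=R.from_rotvec(s["orientation"]).as_matrix(); dr=R.from_matrix(M@C.T).as_rotvec()
p=np.array(s["tool_pos"]); g=p-.019*C[:,2]
print("t",round(s["t"],2),"tcp",p.round(4),"grasp",g.round(4),"yaw",np.degrees(np.arctan2(C[1,1],C[0,1])).round(1),"tilt",np.degrees(np.arcsin(C[:,2]@np.array([-C[1,1],C[0,1],0]))).round(1),"F",np.round(s["force"],1),"op",round(s["opening"],4))
for i in range(2,len(a),3):
    q=np.array(a[i:i+3])+.019*z; d=(q-p)*100; print("dcm",d.round(2),"rows>=",round(max(np.linalg.norm(d)/6.25,(np.linalg.norm(dr)/.187) if i==2 else 0),1),"turn",dr.round(3) if i==2 else ""); p=q
E
python3 plan.py -5 20 .43 -.25 .26 .4148 .2962 .16 .4148 .2962 .05
```

```text
t 1.7 tcp [ 0.1454 -0.5821  0.2186] grasp [ 0.1454 -0.5821  0.2376] yaw -76.0 tilt 0.0 F [-0.1  0.6  0.2] op 0.0929
dcm [28.51 33.86  2.35] rows>= 7.1 turn [ 0.283 -0.242  1.225]
dcm [ -1.52  54.62 -10.  ] rows>= 8.9 turn 
dcm [  0.   0. -11.] rows>= 1.8 turn
```

Emit:
apply_moves --commands '[3.6,4.2,0.3,0.035,-0.03,0.153,9,3.6,4.2,0.3,0.035,-0.03,0.153,9,3.6,4.2,0.3,0.035,-0.03,0.153,9,3.6,4.2,0.3,0.035,-0.03,0.153,9,3.6,4.2,0.3,0.035,-0.03,0.153,9,3.6,4.2,0.3,0.035,-0.03,0.153,9,3.6,4.2,0.3,0.035,-0.03,0.153,9,3.6,4.2,0.3,0.035,-0.03,0.153,9]' --squeeze 20

```text
t: 2.7
tool_pos: [0.4383, -0.2378, 0.2443]
orientation: [-2.093, -1.98, -0.382]
force: [0.3, -0.5, 0.1]
opening: 0.0899
```

```bash
python3 plan.py -5 20 .4148 .2962 .17 .4148 .2962 .05
```

```text
t 2.7 tcp [ 0.4383 -0.2378  0.2443] grasp [ 0.4378 -0.2443  0.2622] yaw -3.3 tilt 20.2 F [ 0.3 -0.5  0.1] op 0.0899
dcm [-2.29 54.04 -9.22] rows>= 8.8 turn [-0.003  0.009 -0.03 ]
dcm [  0.   0. -12.] rows>= 1.9 turn
```

Emit:
apply_moves --commands '[-1.2,6.1,0,0,0,-0.015,9,-1.2,6.1,0,0,0,-0.015,9,0,6.1,0,0,0,0,9,0,6.1,0,0,0,0,9,0,6.1,0,0,0,0,9,0,6.1,0,0,0,0,9,0,6.1,0,0,0,0,9,0,6.1,0,0,0,0,9]'

```text
t: 3.7
tool_pos: [0.4143, 0.261, 0.2422]
orientation: [-2.122, -1.946, -0.395]
force: [1.0, -0.9, 0.5]
opening: 0.09
```

```bash
python3 plan.py -5 20 .4148 .2962 .17 .4148 .2962 .05
```

```text
t 3.7 tcp [0.4143 0.261  0.2422] grasp [0.4135 0.2544 0.2599] yaw -5.1 tilt 20.6 F [ 1.  -0.9  0.5] op 0.09
dcm [ 0.11  4.16 -9.  ] rows>= 1.6 turn [-0.01   0.01   0.001]
dcm [  0.   0. -12.] rows>= 1.9 turn
```

Emit:
apply_moves --commands '[0.1,4.2,0,-0.01,0.01,0,9,0,0,-5,0,0,0,9,0,0,-5,0,0,0,9,0,0,-5,0,0,0,9,0,0,-4,0,0,0,9,0,0,-2,0,0,0,9]'

```text
t: 4.45
tool_pos: [0.4144, 0.3104, 0.0311]
orientation: [-2.117, -1.959, -0.387]
force: [0.6, -0.4, -0.2]
opening: 0.0899
```

```bash
python3 plan.py -5 20 .4148 .2962 .05
python3 - <<'E'
from h import *
im,d,m=cam("wrist"); cv2.imwrite("pics/w1.png",im)
E
```

```text
t 4.45 tcp [0.4144 0.3104 0.0311] grasp [0.4137 0.3039 0.0489] yaw -4.5 tilt 20.2 F [ 0.6 -0.4 -0.2] op 0.0899
dcm [ 0.1  -0.78  0.11] rows>= 0.1 turn [-0.003  0.01  -0.008]
```

View pics/w1.png

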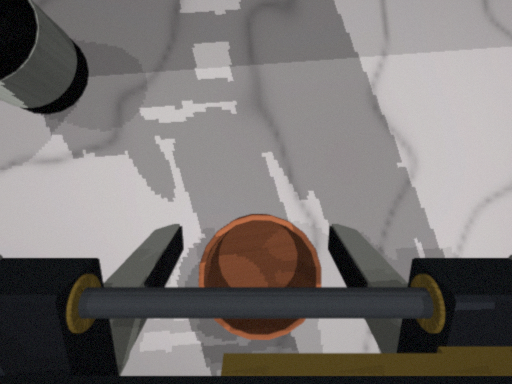

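The cup sits at (260,275), between the finger pads, and the jar at top left is clear. I'll correct y and close.

Emit:
apply_moves --commands '[0.1,-0.8,0.1,0,0.01,0,9,0,0,0,0,0,0,5,0,0,0,0,0,0,5,0,0,0,0,0,0,5,0,0,0,0,0,0,5,0,0,4,0,0,0,5,0,0,5,0,0,0,5,0,0,4,0,0,0,5]' --squeeze 25

```text
t: 5.5
tool_pos: [0.4123, 0.3004, 0.1622]
orientation: [-2.115, -1.952, -0.364]
force: [1.4, 0.0, -1.5]
opening: 0.0617
```

```bash
python3 plan.py 5 20 .41 .0 .18 .5875 -.08 .10 .5875 -.08 .053 .5783 .0028 .053
```

```text
t 5.5 tcp [0.4123 0.3004 0.1622] grasp [0.4119 0.2939 0.1801] yaw -4.5 tilt 19.9 F [ 1.4  0.  -1.5] op 0.0617
dcm [-2.800e-01 -2.939e+01 -1.000e-02] rows>= 4.7 turn [ 0.001 -0.008  0.166]
dcm [17.75 -8.   -8.  ] rows>= 3.4 turn 
dcm [ 0.   0.  -4.7] rows>= 0.8 turn 
dcm [-0.92  8.28  0.  ] rows>= 1.3 turn
```

Emit:
apply_moves --commands '[0,-5,0,0,0,0,5,0,-5,0,0,0,0,5,0,-5,0,0,0,0,5,0,-5,0,0,0,0.04,5,0,-5,0,0,0,0.04,5,0,-5,0,0,0,0.04,5,0,-4,0,0,0,0.04,5,2,-4,-0.5,0,0,0,5]'

```text
t: 6.5
tool_pos: [0.4325, -0.0878, 0.1639]
orientation: [-1.93, -2.121, -0.347]
force: [0.9, 0.0, -1.0]
opening: 0.0615
```

```bash
python3 plan.py 5 20 .5875 -.08 .10 .5875 -.08 .053 .5783 .0028 .053
```

```text
t 6.5 tcp [ 0.4325 -0.0878  0.1639] grasp [ 0.433  -0.0943  0.1817] yaw 5.3 tilt 20.0 F [ 0.9  0.  -1. ] op 0.0615
dcm [15.44  1.43 -8.17] rows>= 2.8 turn [-0.     0.006 -0.006]
dcm [ 0.   0.  -4.7] rows>= 0.8 turn 
dcm [-0.92  8.28  0.  ] rows>= 1.3 turn
```

Emit:
apply_moves --commands '[5,0.5,-1,0,0,0,5,5,0.5,-3,0,0,0,5,4.4,0.4,-4,0,0,0,5,1,0,-3,0,0,0,5,0,0,-1,0,0,0,5,0,0,0,0,0,0,5]'

```text
t: 7.25
tool_pos: [0.5938, -0.0766, 0.0418]
orientation: [-1.937, -2.119, -0.352]
force: [0.2, 0.4, -1.4]
opening: 0.061
```

```bash
python3 plan.py 5 20 .5783 .0028 .053
python3 - <<'E'
from h import *
im,d,m=cam("side"); W=cloud(d,m); cv2.imwrite("pics/s1.png",cv2.resize(im[130:330,150:420],None,fx=2,fy=2))
im,d,m=cam("scene"); W=cloud(d,m); cv2.imwrite("pics/s2.png",cv2.resize(im[100:280,150:420],None,fx=2,fy=2))
E
```

```text
t 7.25 tcp [ 0.5938 -0.0766  0.0418] grasp [ 0.5942 -0.0831  0.0596] yaw 5.0 tilt 19.9 F [ 0.2  0.4 -1.4] op 0.061
dcm [-1.6   8.59 -0.66] rows>= 1.4 turn [ 0.    0.01 -0.  ]
```

View pics/s2.png

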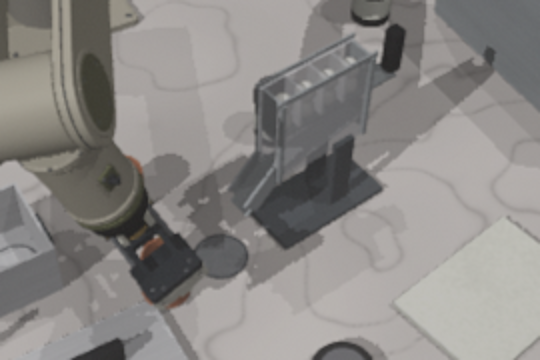

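The cup is in the gripper beside the spot disc (crop 220,256). I'll slide it in.

Emit:
apply_moves --commands '[-0.5,2,-0.6,0,0,0,5,-0.5,3,0,0,0,0,5,-0.4,2.5,0,0,0,0,5,-0.2,1,0,0,0,0,5,0,0,0,0,0,0,5,0,0,-0.3,0,0,0,5]'

```text
t: 8.1
tool_pos: [0.575, 0.0118, 0.0339]
orientation: [-1.94, -2.12, -0.352]
force: [0.0, -5.2, 11.5]
opening: 0.0604
```

```bash
python3 plan.py 5 20 .578 .0025 .050
python3 - <<'E'
from h import *
for n in ("scene","side"):
    im,d,m=cam(n); cv2.imwrite(f"pics/{n}2.png",cv2.resize(im[130:280,170:370],None,fx=3,fy=3))
    W=cloud(d,m); g=np.isfinite(W[...,2])&(np.hypot(W[...,0]-.578,W[...,1])<.06)&(W[...,2]>.01)&(W[...,2]<.075); hsv=cv2.cvtColor(im,cv2.COLOR_BGR2HSV); g&=(hsv[...,1]>80)
    P=W[g]; print(n,len(P), circr(P,.031) if len(P)>20 else "", P[:,2].min() if len(P) else "",P[:,2].max() if len(P) else "")
E
```

```text
t 8.1 tcp [0.575  0.0118 0.0339] grasp [0.5754 0.0054 0.0518] yaw 5.0 tilt 19.8 F [ 0.  -5.2 11.5] op 0.0604
dcm [ 0.24 -0.28 -0.18] rows>= 0.1 turn [0.003 0.012 0.001]
scene 118 [0.57899389 0.00499784] 0.010169634559107344 0.06983020196384859
side 404 [0.57639225 0.00781078] 0.010024751161337475 0.07345667463548723
```

View pics/side2.png

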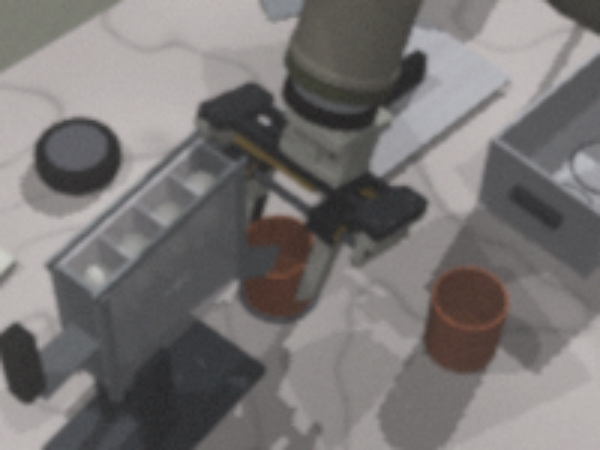

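Emit:
apply_moves --commands '[0.1,-0.4,0.15,0,0,0,5,0,0,0,0,0,0,5,0,0,0,0,0,0,8,0,0,0,0,0,0,8,0,0,0,0,0,0,8]'

```text
t: 8.82
tool_pos: [0.5767, 0.0056, 0.0354]
orientation: [-1.943, -2.118, -0.352]
force: [-0.4, 0.2, 1.0]
opening: 0.0796
```

```bash
python3 plan.py 5 20 .578 .0025 .050
python3 - <<'E'
from h import *
for n in ("scene","side"):
    im,d,m=cam(n)
    W=cloud(d,m); g=np.isfinite(W[...,2])&(np.hypot(W[...,0]-.578,W[...,1])<.06)&(W[...,2]>.01)&(W[...,2]<.075); hsv=cv2.cvtColor(im,cv2.COLOR_BGR2HSV); g&=(hsv[...,1]>80)
    P=W[g]; print(n,len(P), circr(P,.031), P[:,2].max(), circr(P[P[:,2]<.05],.031))
E
```

```text
t 8.82 tcp [0.5767 0.0056 0.0354] grasp [ 0.5771 -0.0008  0.0532] yaw 4.8 tilt 19.8 F [-0.4  0.2  1. ] op 0.0796
dcm [ 0.07  0.33 -0.32] rows>= 0.1 turn [0.002 0.012 0.004]
scene 148 [ 0.58146956 -0.00219411] 0.06809220658475508 [ 0.58071151 -0.00222335]
side 493 [ 5.78809165e-01 -5.46237539e-04] 0.06983183302911776 [ 0.57879443 -0.00089875]
```

Emit:
apply_moves --commands '[0.5,-3,0,0,0,0,8,0.5,-4,1,0,0,0,8,0,-1,5.5,0,0,0,8,0,0,5.5,0,0,0,8,0,0,5.5,0,0,0,8,0,0,5.5,0,0,0,8,0,3,5,0,0,0,8]'

```text
t: 9.8
tool_pos: [0.5815, -0.0455, 0.3171]
orientation: [-1.941, -2.107, -0.344]
force: [0.9, -0.3, 0.8]
opening: 0.0802
```

```bash
python3 plan.py 8 0  .541 .267 .325 .541 .267 .224
```

```text
t 9.8 tcp [ 0.5815 -0.0455  0.3171] grasp [ 0.582  -0.052   0.3349] yaw 4.7 tilt 20.1 F [ 0.9 -0.3  0.8] op 0.0802
dcm [-4.05 31.25 -1.11] rows>= 5.0 turn [-0.349 -0.038  0.057]
dcm [  0.    0.  -10.1] rows>= 1.6 turn
```

Emit:
apply_moves --commands '[-0.6,5,0,-0.058,-0.006,0.01,6,-0.6,5,0,-0.058,-0.006,0.01,6,-0.6,5,0,-0.058,-0.006,0.01,6,-0.6,5,0,-0.058,-0.006,0.01,6,-0.6,5,0,-0.058,-0.006,0.01,6,-0.6,4,0,-0.058,-0.006,0.01,6,-0.4,2,0,0,0,0,6,0,0,0,0,0,0,6]'

```text
t: 10.8
tool_pos: [0.5401, 0.2754, 0.3248]
orientation: [2.039, 2.367, 0.004]
force: [0.8, -0.1, 0.3]
opening: 0.0597
```

```bash
python3 plan.py 8 0  .5405 .269 .224
python3 - <<'E'
from h import *
for n in ("scene","side"):
    im,d,m=cam(n); W=cloud(d,m); P,r=rect(W,(.19,.242),(.5,.6),(.245,.31)); print(n,len(P),r, P.min(0),P.max(0))
    P,r=rect(W,(.243,.252),(.5,.6),(.245,.31)); print(n,len(P),r)
E
```

```text
t 10.8 tcp [0.5401 0.2754 0.3248] grasp [0.5398 0.2756 0.3438] yaw 8.5 tilt -0.7 F [ 0.8 -0.1  0.3] op 0.0597
dcm [  0.04  -0.64 -11.98] rows>= 1.9 turn [ 0.01   0.015 -0.009]
scene 164 ((545.777587890625, 264.18707275390625), (24.98261070251465, 18.158559799194336), 58.68246078491211) [0.53187303 0.25427801 0.19001534] [0.55410244 0.2795776  0.24170711]
scene 40 ((541.5368041992188, 264.72576904296875), (21.024303436279297, 18.763206481933594), 88.53297424316406)
side 191 ((534.5994873046875, 271.3397216796875), (24.339433670043945, 13.587831497192383), 57.214298248291016) [0.52882248 0.25749877 0.19081012] [0.54690098 0.2785559  0.2419576 ]
side 90 ((539.169189453125, 268.53021240234375), (18.83655548095703, 18.966611862182617), 13.213420867919922)
```

Emit:
apply_moves --commands '[0.05,-0.8,-4,0,0,0,6,0,0,-5,0,0,0,6,0,0,-2.7,0,0,0,6,0,0,0,0,0,0,1,0,0,0,0,0,0,1,0,0,0,0,0,0,1,0,0,0,0,0,0,1]'

```text
t: 11.78
tool_pos: [0.5439, 0.257, 0.2104]
orientation: [2.053, 2.352, 0.008]
force: [-18.7, -3.7, 6.0]
opening: 0.0253
```

```bash
python3 plan.py 8 0  .5405 .267 .224
```

```text
t 11.78 tcp [0.5439 0.257  0.2104] grasp [0.5436 0.2571 0.2294] yaw 7.8 tilt -0.7 F [-18.7  -3.7   6. ] op 0.0253
dcm [-0.34  1.   -0.54] rows>= 0.2 turn [0.009 0.018 0.004]
```

Emit:
apply_moves --commands '[0,0,0,0,0,0,4,0,0,0,0,0,0,4,-0.35,0.95,-0.4,0,0.015,0,4,0,0,0,0,0,0,4]' --squeeze 15

```text
t: 12.28
tool_pos: [0.5414, 0.268, 0.2089]
orientation: [2.059, 2.36, -0.002]
force: [0.7, 0.7, 0.1]
opening: 0.0403
```

```bash
python3 plan.py 8 0  .5405 .267 .224
python3 - <<'E'
from h import *
im,d,m=cam("wrist"); cv2.imwrite("pics/w2.png",im)
for n in ("scene","side"):
    im,d,m=cam(n); W=cloud(d,m)
    P,r=rect(W,(.243,.252),(.5,.6),(.235,.31)); print(n,len(P),r)
    P,r=rect(W,(.19,.242),(.5,.6),(.245,.31)); print(n,len(P),r, P.min(0),P.max(0))
    cv2.imwrite(f"pics/{n}3.png",cv2.resize(im[80:280,130:400],None,fx=2.5,fy=2.5))
E
```

```text
t 12.28 tcp [0.5414 0.268  0.2089] grasp [0.5413 0.2681 0.2279] yaw 7.8 tilt -0.5 F [0.7 0.7 0.1] op 0.0403
dcm [-0.09 -0.1  -0.39] rows>= 0.1 turn [0.007 0.006 0.004]
scene 98 ((543.7236328125, 266.39501953125), (73.61638641357422, 22.456844329833984), 10.5635986328125)
scene 307 ((544.2084350585938, 265.32037353515625), (71.41669464111328, 21.613933563232422), 9.195629119873047) [0.50950327 0.25399145 0.1904943 ] [0.57992832 0.28146286 0.24189682]
side 5 ((562.77099609375, 271.8257751464844), (0.8861074447631836, 4.412197589874268), 7.235504627227783)
side 117 ((541.4247436523438, 275.48431396484375), (70.19439697265625, 6.853334903717041), 7.145421028137207) [0.50648459 0.27057591 0.19074775] [0.57595937 0.28279946 0.24006901]
```

View pics/side3.png

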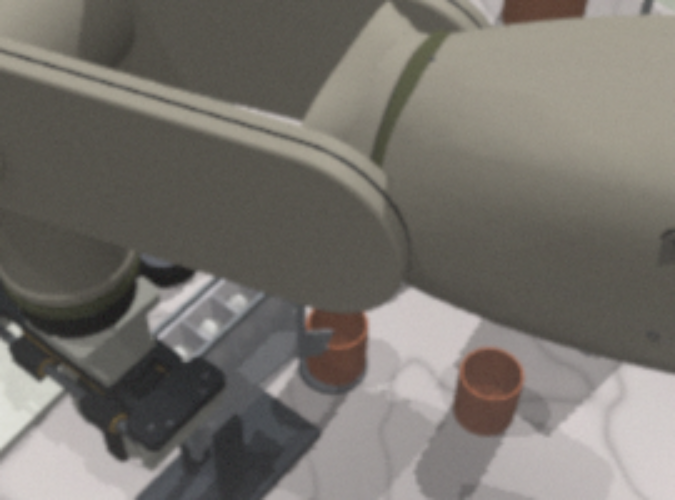

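Both cups are upright, one of them on the spot under the chute (335,350), and the balls are still in the shafts. I'll close on the post.

Emit:
apply_moves --commands '[-0.1,0,-0.3,0,0,0,1,0,0,0,0,0,0,1,0,0,0,0,0,0,1,0,0,0,0,0,0,1]'

```text
t: 12.92
tool_pos: [0.5398, 0.267, 0.206]
orientation: [2.06, 2.36, -0.004]
force: [0.9, 1.2, -0.8]
opening: 0.02
```

```bash
python3 plan.py 8 0  .5353 .3042 .224
```

```text
t 12.93 tcp [0.5398 0.267  0.206 ] grasp [0.5397 0.2672 0.225 ] yaw 7.8 tilt -0.5 F [ 0.9  1.2 -0.8] op 0.02
dcm [-0.45  3.72 -0.1 ] rows>= 0.6 turn [0.008 0.005 0.004]
```

Emit:
apply_moves --commands '[-0.1,0.8,0,0,0,0,1,-0.14,1,0,0,0,0,1,-0.14,1,0,0,0,0,1,-0.07,0.4,0,0,0,0,1,0,0,0,0,0,0,1]'

```text
t: 13.55
tool_pos: [0.5355, 0.2974, 0.206]
orientation: [2.061, 2.355, -0.011]
force: [-1.5, -1.9, 2.1]
opening: 0.0203
```

```bash
python3 plan.py 8 0  .5345 .3048 .225
```

```text
t 13.55 tcp [0.5355 0.2974 0.206 ] grasp [0.5354 0.2977 0.225 ] yaw 7.6 tilt -0.8 F [-1.5 -1.9  2.1] op 0.0203
dcm [-0.1   0.74  0.  ] rows>= 0.1 turn [0.013 0.005 0.007]
```

Now at about 31 mm. Going to about 39 mm and waiting for the balls.

Emit:
apply_moves --commands '[-0.1,0.75,0,0,0,0,1,0,0.1,0,0,0,0,1,0,0,0,0,0,0,1,0,0,0,0,0,0,1,0,0,0,0,0,0,1,0,0,0,0,0,0,1]'

```text
t: 14.3
tool_pos: [0.5344, 0.3055, 0.206]
orientation: [2.061, 2.355, -0.011]
force: [-1.5, -2.0, 1.7]
opening: 0.0195
```

```bash
python3 plan.py 8 0  .5345 .3048 .225
python3 - <<'E'
from h import *
for n in ("scene","side"):
    im,d,m=cam(n); cv2.imwrite(f"pics/{n}4.png",im)
    W=cloud(d,m); P=W[np.isfinite(W[...,2])&(np.hypot(W[...,0]-.579,W[...,1])<.022)&(W[...,2]<.066)]; print(n,len(P),np.round(np.percentile(P[:,2],[5,25,50,75,95]),4))
    pts("gate_grip",n,m); pts("ball1a_center",n,m,k=10)
a=cv2.resize(cv2.imread("pics/scene4.png")[100:240,200:380],None,fx=2.2,fy=2.2);b=cv2.resize(cv2.imread("pics/side4.png")[140:280,160:340],None,fx=2.2,fy=2.2)
cv2.imwrite("pics/c4.png",np.hstack([a,b]))
E
```

```text
t 14.3 tcp [0.5344 0.3055 0.206 ] grasp [0.5343 0.3058 0.225 ] yaw 7.6 tilt -0.8 F [-1.5 -2.   1.7] op 0.0195
dcm [ 0.01 -0.07  0.  ] rows>= 0.1 turn [0.013 0.004 0.007]
scene 54 [0.0208 0.0251 0.0273 0.029  0.0314]
scene gate_grip 0.64 [0.5382 0.3095 0.2194]
scene gate_grip 0.43 [5.743e-01 5.900e-03 5.000e-04]
scene ball1a_center 0.2 [ 0.558   0.1431 -0.0062]Traceback (most recent call last):
  File "<stdin>", line 4, in <module>
    return _quantile_unchecked(
        a, q, axis, out, overwrite_input, method, keepdims, weights)
    return _ureduce(a,
                    func=_quantile_ureduce_func,
    ...<5 lines>...
                    overwrite_input=overwrite_input,
                    method=method)
    r = func(a, **kwargs)
    result = _quantile(arr,
                       quantiles=q,
    ...<2 lines>...
                       out=out,
                       weights=wgt)
    slices_having_nans = np.isnan(arr[-1, ...])
                                  ~~~^^^^^^^^^
IndexError: index -1 is out of bounds for axis 0 with size 0
```

Emit:
apply_moves --commands '[0,0,0,0,0,0,4,0,0,0,0,0,0,5,0,0,3,0,0,0,6,0,0,5,0,0,0,8,0,-1,4,0,0,0,8,0,-5,1,0.058,0,0,8,1,-6,0,0.058,0,0,8,1,-6,0,0.058,0,0,8]'

```text
t: 15.5
tool_pos: [0.5542, 0.1273, 0.3394]
orientation: [-1.986, -2.293, -0.2]
force: [0.8, -1.7, 0.3]
opening: 0.0799
```

```bash
cat > chk.py <<'E'
from h import *
import sys
k=sys.argv[1]; out=[]
for n,(r0,c0) in (("scene",(110,200)),("side",(140,165))):
    im,d,m=cam(n); W=cloud(d,m); P=W[np.isfinite(W[...,2])&(np.hypot(W[...,0]-.579,W[...,1]+.001)<.022)&(W[...,2]<.066)]
    if len(P): print(n,len(P),np.round(np.percentile(P[:,2],[5,25,50,75,95]),4))
    out.append(cv2.resize(im[r0:r0+140,c0:c0+180],None,fx=2.2,fy=2.2))
cv2.imwrite(f"pics/c{k}.png",np.hstack(out))
E
python3 chk.py 5; python3 plan.py 5 20 .5855 -.08 .33 .5855 -.08 .053 .579 -.001 .053
```

```text
scene 51 [0.0218 0.0255 0.027  0.0287 0.0308]
side 32 [0.0181 0.0228 0.0258 0.0283 0.0299]
t 15.6 tcp [0.5554 0.1205 0.3386] grasp [0.5552 0.1175 0.3573] yaw 7.4 tilt 9.2 F [-0.9  0.5 -1.2] op 0.08
dcm [  2.96 -19.41  -2.64] rows>= 3.2 turn [ 0.184  0.051 -0.039]
dcm [  0.    0.  -27.7] rows>= 4.4 turn 
dcm [-0.65  7.9   0.  ] rows>= 1.3 turn
```

View pics/c5.png

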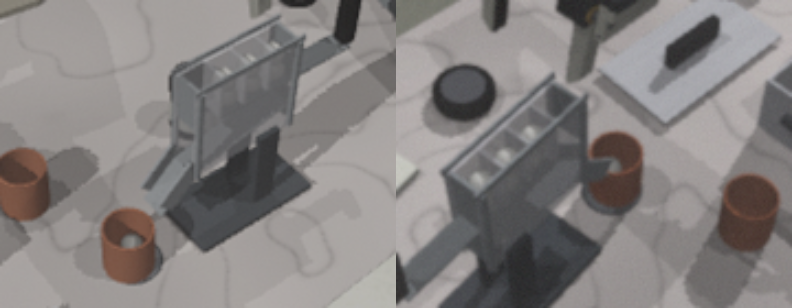

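Shaft 1 is empty, shafts 2–4 are full, the cup under the chute holds ball(s) (130,240) and there are no strays. Next I'll fetch the cup.

Emit:
apply_moves --commands '[1,-6,0,0.06,0.017,-0.013,8,1,-6,0,0.06,0.017,-0.013,8,1,-6,0,0.06,0.017,-0.013,8,0,-1.5,-3,0,0,0,8.5,0,0,-5.5,0,0,0,8.5,0,0,-6,0,0,0,8.5,0,0,-6,0,0,0,8.5,0,0,-4,0,0,0,8.5]'

```text
t: 16.6
tool_pos: [0.5882, -0.0737, 0.0913]
orientation: [-1.943, -2.12, -0.352]
force: [0.8, 0.6, 1.1]
opening: 0.0848
```

```bash
python3 plan.py 5 20 .5855 -.08 .053 .579 -.001 .053
```

```text
t 16.6 tcp [ 0.5882 -0.0737  0.0913] grasp [ 0.5886 -0.0801  0.1092] yaw 4.9 tilt 19.7 F [0.8 0.6 1.1] op 0.0848
dcm [-0.33  0.02 -5.61] rows>= 0.9 turn [0.004 0.013 0.003]
dcm [-0.65  7.9   0.  ] rows>= 1.3 turn
```

Emit:
apply_moves --commands '[-0.2,0,-4,0,0.01,0,8.5,0,0,-1,0,0,0,8.5,-0.2,2.5,0,0,0,0,8.5,-0.3,3,0,0,0,0,8.5,-0.2,1.5,0,0,0,0,8.5,0,0,0,0,0,0,8.5]' --squeeze 25

```text
t: 17.35
tool_pos: [0.5805, 0.0023, 0.0417]
orientation: [-1.94, -2.116, -0.343]
force: [0.1, -0.2, 0.0]
opening: 0.085
```

```bash
python3 plan.py 5 20  .579 -.001 .053
```

```text
t 17.35 tcp [0.5805 0.0023 0.0417] grasp [ 0.5809 -0.0041  0.0596] yaw 4.9 tilt 19.8 F [ 0.1 -0.2  0. ] op 0.085
dcm [-0.2   0.32 -0.65] rows>= 0.1 turn [0.004 0.005 0.001]
```

Correct the position, close, lift 3 mm, then back out sideways.

Emit:
apply_moves --commands '[-0.2,0.3,-0.7,0,0,0,8.5,0,0,0,0,0,0,5,0,0,0,0,0,0,5,0,0,0,0,0,0,5,0,0,0.4,0,0,0,5,0.1,-1,0,0,0,0,5,0.3,-2.5,0,0,0,0,5,0.3,-2.5,0,0,0,0,5]'

```text
t: 18.35
tool_pos: [0.5855, -0.0583, 0.0386]
orientation: [-1.94, -2.117, -0.342]
force: [0.8, -0.3, -2.9]
opening: 0.0605
```

```bash
python3 plan.py 2 20 .5855 -.15 .18 .467 -.237 .18 .467 -.237 .058
```

```text
t 18.35 tcp [ 0.5855 -0.0583  0.0386] grasp [ 0.586  -0.0647  0.0565] yaw 5.0 tilt 19.7 F [ 0.8 -0.3 -2.9] op 0.0605
dcm [-0.03 -8.52 12.36] rows>= 2.4 turn [ 0.005  0.005 -0.052]
dcm [-11.85  -8.7    0.  ] rows>= 2.4 turn 
dcm [  0.    0.  -12.2] rows>= 2.0 turn
```

Emit:
apply_moves --commands '[0,-2,3,0,0,-0.01,5,0,-2,4,0,0,-0.01,5,0,-3,4,0,0,-0.01,5,-3,-3,2,0,0,-0.01,5,-4,-3,0,0,0,-0.01,5,-3,-3,0,0,0,0,5,-1.5,-1,0,0,0,0,5,0,0,0,0,0,0,5]'

```text
t: 19.35
tool_pos: [0.4652, -0.2434, 0.1717]
orientation: [-2.007, -2.064, -0.35]
force: [0.2, -0.3, -2.2]
opening: 0.0609
```

```bash
python3 plan.py 2 20 .467 -.237 .18 .467 -.237 .063
```

```text
t 19.35 tcp [ 0.4652 -0.2434  0.1717] grasp [ 0.4653 -0.2498  0.1896] yaw 1.6 tilt 19.5 F [ 0.2 -0.3 -2.2] op 0.0609
dcm [ 0.16  1.29 -0.96] rows>= 0.3 turn [0.008 0.004 0.008]
dcm [  0.    0.  -11.7] rows>= 1.9 turn
```

Emit:
apply_moves --commands '[0.15,1.1,-0.8,0.008,0,0.008,5,0,0.1,0,0,0,0,5,0,0,0,0,0,0,5]'

```text
t: 19.73
tool_pos: [0.4684, -0.2283, 0.1625]
orientation: [-1.989, -2.069, -0.357]
force: [0.7, 0.7, -2.9]
opening: 0.0607
```

```bash
cat > held.py <<'E'
from h import *
import sys
x,y=map(float,sys.argv[1:3])
for n in ("scene","side"):
    im,d,m=cam(n); W=cloud(d,m); hsv=cv2.cvtColor(im,cv2.COLOR_BGR2HSV)
    g=np.isfinite(W[...,2])&(np.hypot(W[...,0]-x,W[...,1]-y)<.06)&(hsv[...,1]>80)&(W[...,2]>.01)
    P=W[g]
    if len(P)>20: print(n,len(P),circr(P,.031).round(4),"z",np.percentile(P[:,2],[2,98]).round(4))
E
python3 held.py .467 -.237; python3 plan.py 2 20 .467 -.237 .063
```

```text
scene 270 [ 0.4693 -0.2362] z [0.1294 0.2748]
side 773 [ 0.4706 -0.2336] z [0.1364 0.2803]
t 19.82 tcp [ 0.4682 -0.2286  0.1625] grasp [ 0.4684 -0.2351  0.1804] yaw 2.2 tilt 20.1 F [-0.5  0.  -1.8] op 0.0606
dcm [ -0.14  -0.19 -11.74] rows>= 1.9 turn [-0.002  0.004 -0.003]
```

Emit:
apply_moves --commands '[-0.2,-0.2,-3,0,0,0,5,0,0,-4,0,0,0,5,0,0,-3,0,0,0,5,0,0,-0.9,0,0,0,5,0,0,0,0,0,0,5]'

```text
t: 20.45
tool_pos: [0.4683, -0.2309, 0.0531]
orientation: [-1.99, -2.075, -0.358]
force: [-0.0, -0.6, -3.3]
opening: 0.061
```

```bash
python3 plan.py 2 20 .467 -.237 .059; python3 held.py .467 -.237
```

```text
t 20.45 tcp [ 0.4683 -0.2309  0.0531] grasp [ 0.4684 -0.2373  0.071 ] yaw 2.3 tilt 19.9 F [-0.  -0.6 -3.3] op 0.061
dcm [-0.15  0.03 -1.2 ] rows>= 0.2 turn [ 0.001  0.008 -0.006]
scene 63 [ 0.4697 -0.2405] z [0.048  0.1696]
side 379 [ 0.4707 -0.2346] z [0.0381 0.172 ]
```

Emit:
apply_moves --commands '[-0.15,0,-0.6,0,0,0,5,0,0,-0.5,0,0,0,5,0,0,-0.2,0,0,0,5]'

```text
t: 20.92
tool_pos: [0.469, -0.2329, 0.0431]
orientation: [-1.994, -2.081, -0.359]
force: [-0.9, 0.6, -2.6]
opening: 0.0607
```

```bash
python3 plan.py 2 20 .467 -.237 .059
```

```text
t 20.93 tcp [ 0.469  -0.2329  0.0431] grasp [ 0.469  -0.2393  0.061 ] yaw 2.3 tilt 19.6 F [-0.9  0.6 -2.6] op 0.0607
dcm [-0.22  0.24 -0.2 ] rows>= 0.1 turn [ 0.006  0.013 -0.006]
```

Emit:
apply_moves --commands '[-0.15,0.1,-0.3,0,0.01,0,5,0,0,-0.2,0,0,0,5,0,0,0,0,0,0,5]'

```text
t: 21.3
tool_pos: [0.4685, -0.2327, 0.0417]
orientation: [-1.992, -2.076, -0.349]
force: [0.5, 1.0, -1.8]
opening: 0.0607
```

```bash
python3 plan.py 2 20 .467 -.237 .059
```

```text
t 21.3 tcp [ 0.4685 -0.2327  0.0417] grasp [ 0.4686 -0.2391  0.0596] yaw 2.3 tilt 19.6 F [ 0.5  1.  -1.8] op 0.0607
dcm [-0.17  0.22 -0.05] rows>= 0.1 turn [ 0.006  0.004 -0.006]
```

Emit:
apply_moves --commands '[0,0.1,-0.5,0,0,0,5,0,0,0,0,0,0,5,0,0,0,0,0,0,5]'

```text
t: 21.68
tool_pos: [0.4694, -0.2335, 0.0401]
orientation: [-1.993, -2.079, -0.348]
force: [1.2, -1.0, -1.9]
opening: 0.0605
```

```bash
python3 plan.py 2 20 .467 -.237 .059
```

```text
t 21.68 tcp [ 0.4694 -0.2335  0.0401] grasp [ 0.4696 -0.2399  0.058 ] yaw 2.4 tilt 19.5 F [ 1.2 -1.  -1.9] op 0.0605
dcm [-0.27  0.3   0.11] rows>= 0.1 turn [ 0.009  0.006 -0.007]
```

Emit:
apply_moves --commands '[0,0.2,-0.4,0,0,0,5,0,0,0,0,0,0,5,0,0,0,0,0,0,7,0,0,0,0,0,0,7]'

```text
t: 22.18
tool_pos: [0.47, -0.2332, 0.0384]
orientation: [-1.994, -2.082, -0.346]
force: [1.0, 0.3, -0.6]
opening: 0.0696
```

```bash
python3 plan.py 2 20 .467 -.237 .059
python3 - <<'E'
from h import *
im,d,m=cam("wrist"); cv2.imwrite("pics/w3.png",im)
E
```

```text
t 22.18 tcp [ 0.47   -0.2332  0.0384] grasp [ 0.4702 -0.2395  0.0563] yaw 2.4 tilt 19.3 F [ 1.   0.3 -0.6] op 0.0696
dcm [-0.33  0.27  0.28] rows>= 0.1 turn [ 0.012  0.007 -0.007]
```

View pics/w3.png

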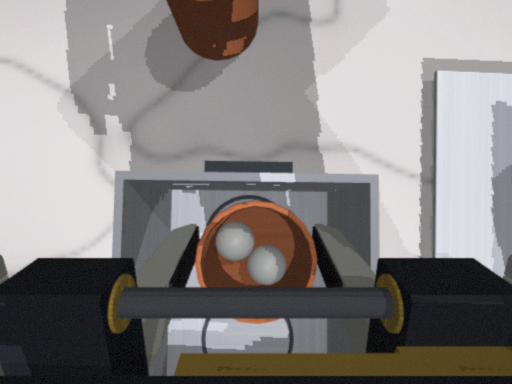

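Two balls show in the cup, at (235,240) and (266,265), and it stands in its place in the box. Now to cup A.

Emit:
apply_moves --commands '[0,0,2,0,0,0,7,0,0,4,0,0,0,7,0,0,5,0,0,0,8,-0.5,3,3,0,0,0,9,-1,5,0,0,0,0,9,-1,5,0,0,0,0,9,-1,3,0,0,0,0,9,0,0,0,0,0,0,9]'

```text
t: 23.22
tool_pos: [0.4347, -0.0687, 0.1928]
orientation: [-1.998, -2.088, -0.352]
force: [-0.2, 0.4, 0.7]
opening: 0.0895
```

```bash
python3 plan.py 5 20 .436 -.0706 .17 .436 -.0706 .053; python3 held.py .436 -.0706;python3 held.py .467 -.237
```

```text
t 23.23 tcp [ 0.4347 -0.0687  0.1928] grasp [ 0.4346 -0.0749  0.2107] yaw 2.4 tilt 19.1 F [-0.2  0.4  0.7] op 0.0895
dcm [ 0.08  0.45 -4.06] rows>= 0.7 turn [0.014 0.016 0.046]
dcm [  0.    0.  -11.7] rows>= 1.9 turn 
scene 608 [ 0.4367 -0.0718] z [0.0112 0.2987]
side 621 [ 0.4366 -0.0692] z [0.0123 0.556 ]
scene 423 [ 0.4738 -0.2411] z [0.0184 0.0733]
side 98 [ 0.4694 -0.2392] z [0.03   0.0729]
```

Emit:
apply_moves --commands '[0.1,0.45,-4,0.014,0.016,0.046,9,0,0,-5,0,0,0,9,0,0,-4.5,0,0,0,9,0,0,-1.8,0,0,0,9,0,0,0,0,0,0,9]'

```text
t: 24.05
tool_pos: [0.4378, -0.0717, 0.0351]
orientation: [-1.945, -2.105, -0.34]
force: [-1.2, -0.2, 0.4]
opening: 0.0895
```

```bash
python3 plan.py 5 20 .436 -.0706 .053
```

```text
t 24.05 tcp [ 0.4378 -0.0717  0.0351] grasp [ 0.4383 -0.0782  0.0529] yaw 4.6 tilt 19.9 F [-1.2 -0.2  0.4] op 0.0895
dcm [-0.23  0.76  0.01] rows>= 0.1 turn [ 0.002 -0.001  0.008]
```

Emit:
apply_moves --commands '[-0.2,0.75,0,0,0,0,9,0,0,0,0,0,0,5,0,0,0,0,0,0,5,0,0,0,0,0,0,5,0,0,0,0,0,0,5,1,0,2,0,0,0,5,3,-0.5,2,0,0,0,5,4,-0.5,0,0,0,0,5]'

```text
t: 25.05
tool_pos: [0.52, -0.0757, 0.0827]
orientation: [-1.949, -2.108, -0.343]
force: [-0.2, -0.3, -1.4]
opening: 0.0622
```

```bash
python3 plan.py 5 20 .5875 -.08 .058 .578 .001 .058
```

```text
t 25.05 tcp [ 0.52   -0.0757  0.0827] grasp [ 0.5204 -0.0821  0.1005] yaw 4.4 tilt 19.8 F [-0.2 -0.3 -1.4] op 0.0622
dcm [ 6.7   0.22 -4.25] rows>= 1.3 turn [0.004 0.004 0.01 ]
dcm [-0.95  8.1   0.  ] rows>= 1.3 turn
```

Emit:
apply_moves --commands '[3.5,0,-1.5,0,0,0.01,5,2.7,0,-2,0,0,0,5,0,0,-0.6,0,0,0,5,0,0,0,0,0,0,5]'

```text
t: 25.55
tool_pos: [0.5904, -0.0766, 0.0467]
orientation: [-1.94, -2.124, -0.346]
force: [-0.4, -0.7, -1.7]
opening: 0.0623
```

```bash
python3 plan.py 5 20 .578 .001 .058; python3 held.py .59 -.08
```

```text
t 25.55 tcp [ 0.5904 -0.0766  0.0467] grasp [ 0.5907 -0.083   0.0646] yaw 5.1 tilt 19.6 F [-0.4 -0.7 -1.7] op 0.0623
dcm [-1.29  8.41 -0.66] rows>= 1.4 turn [ 0.007  0.011 -0.001]
scene 104 [ 0.593  -0.0821] z [0.0112 0.163 ]
side 609 [ 0.5919 -0.0799] z [0.0146 0.1643]
```

Emit:
apply_moves --commands '[-0.3,1.5,-0.8,0,0.01,0,5,-0.5,2.5,0,0,0,0,5,-0.4,2.5,0,0,0,0,5,-0.2,1.3,0,0,0,0,5,0,0,0,0,0,0,5]'

```text
t: 26.28
tool_pos: [0.5738, 0.0079, 0.0408]
orientation: [-1.938, -2.119, -0.337]
force: [-0.1, -0.8, -1.2]
opening: 0.0627
```

```bash
python3 plan.py 5 20 .577 .001 .053; python3 held.py .578 .0
```

```text
t 26.27 tcp [0.5738 0.0079 0.0408] grasp [0.5743 0.0015 0.0587] yaw 5.1 tilt 19.6 F [-0.1 -0.8 -1.2] op 0.0627
dcm [ 0.26 -0.04 -0.57] rows>= 0.1 turn [ 0.007  0.003 -0.001]
scene 125 [0.5768 0.0031] z [0.0106 0.1561]
side 519 [0.5763 0.0048] z [0.012  0.1588]
```

Emit:
apply_moves --commands '[0.15,-0.2,-0.5,0,0,0,5,0,0,-0.1,0,0,0,5,0,0,0,0,0,0,5,0,0,0,0,0,0,8,0,0,0,0,0,0,8,0,0,0,0,0,0,8]'

```text
t: 27.12
tool_pos: [0.5776, 0.0015, 0.037]
orientation: [-1.943, -2.116, -0.341]
force: [-0.6, 0.1, -0.2]
opening: 0.0797
```

```bash
python3 plan.py 5 20 .577 .001 .053; python3 held.py .578 .0
```

```text
t 27.12 tcp [0.5776 0.0015 0.037 ] grasp [ 0.578  -0.0048  0.0549] yaw 4.8 tilt 19.6 F [-0.6  0.1 -0.2] op 0.0797
dcm [-0.11  0.59 -0.19] rows>= 0.1 turn [0.006 0.005 0.003]
scene 142 [ 0.5815 -0.002 ] z [0.0113 0.1529]
side 553 [0.5793 0.0006] z [0.0124 0.1549]
```

Emit:
apply_moves --commands '[0.5,-3,0,0,0,0,8,0.5,-4,1,0,0,0,8,0,-1,5.5,0,0,0,8,0,0,5.5,0,0,0,8,0,0,5.5,0,0,0,8,0,0,5.5,0,0,0,8,0,3,5,0,0,0,8]'

```text
t: 28.1
tool_pos: [0.5822, -0.0498, 0.3182]
orientation: [-1.94, -2.104, -0.333]
force: [0.3, 0.2, -0.2]
opening: 0.0802
```

```bash
python3 plan.py 8 0 .535 .305 .335 .535 .305 .225
```

```text
t 28.1 tcp [ 0.5822 -0.0498  0.3182] grasp [ 0.5829 -0.0562  0.3361] yaw 4.7 tilt 19.9 F [ 0.3  0.2 -0.2] op 0.0802
dcm [-4.72 35.48 -0.22] rows>= 5.7 turn [-0.345 -0.046  0.058]
dcm [  0.   0. -11.] rows>= 1.8 turn
```

Emit:
apply_moves --commands '[-0.6,5,0,-0.058,-0.008,0.01,5,-0.6,5,0,-0.058,-0.008,0.01,5,-0.6,5,0,-0.058,-0.008,0.01,5,-0.7,5,0,-0.058,-0.008,0.01,5,-0.7,5,0,-0.058,-0.008,0.01,5,-0.7,5,0,-0.055,-0.006,0.008,5,-0.5,4,0,0,0,0,5,0,0.5,0,0,0,0,5]'

```text
t: 29.1
tool_pos: [0.5365, 0.3065, 0.3254]
orientation: [2.042, 2.361, 0.005]
force: [0.7, -0.2, -0.2]
opening: 0.0503
```

```bash
python3 plan.py 8 0 .535 .305 .225
python3 - <<'E'
from h import *
for n in ("scene","side"):
    im,d,m=cam(n); W=cloud(d,m)
    P,r=rect(W,(.243,.252),(.5,.6),(.28,.35)); print(n,len(P),r)
E
```

```text
t 29.1 tcp [0.5365 0.3065 0.3254] grasp [0.5362 0.3067 0.3444] yaw 8.3 tilt -0.7 F [ 0.7 -0.2 -0.2] op 0.0503
dcm [ -0.15  -0.15 -11.94] rows>= 1.9 turn [ 0.011  0.017 -0.005]
scene 42 ((538.5845947265625, 303.8500061035156), (19.887788772583008, 22.163150787353516), 86.8716049194336)
side 104 ((534.5437622070312, 306.2115783691406), (20.015043258666992, 19.093278884887695), 4.050960540771484)
```

Emit:
apply_moves --commands '[0,0,-3,0.01,0.015,0,5,0,0,-5,0,0,0,5,0,0,-3.3,0,0,0,5,0,0,-0.3,0,0,0,5,0,0,0,0,0,0,5]' --squeeze 15

```text
t: 29.82
tool_pos: [0.5408, 0.2963, 0.2099]
orientation: [2.065, 2.361, 0.006]
force: [1.1, 0.5, 0.8]
opening: 0.0499
```

```bash
python3 plan.py 8 0 .536 .305 .225
```

```text
t 29.82 tcp [0.5408 0.2963 0.2099] grasp [0.5407 0.2963 0.2289] yaw 7.7 tilt -0.1 F [1.1 0.5 0.8] op 0.0499
dcm [-0.48  0.87 -0.39] rows>= 0.2 turn [0.001 0.007 0.006]
```

Emit:
apply_moves --commands '[-0.45,0.85,-0.3,0,0.007,0,5,0,0,0,0,0,0,4,0,0,0,0,0,0,1,0,0,0,0,0,0,1,0,0,0,0,0,0,1,0,0,0,0,0,0,1]'

```text
t: 30.58
tool_pos: [0.5342, 0.3055, 0.2117]
orientation: [-2.066, -2.365, 0.003]
force: [5.4, 0.0, -3.8]
opening: 0.0202
```

```bash
python3 plan.py 8 0 .5311 .3390 .225
```

```text
t 30.57 tcp [0.5342 0.3055 0.2117] grasp [0.5342 0.3055 0.2307] yaw 7.7 tilt 0.0 F [ 5.4  0.  -3.8] op 0.0202
dcm [-0.31  3.35 -0.57] rows>= 0.5 turn [ 0.    -0.003  0.005]
```

Emit:
apply_moves --commands '[-0.1,0.8,0,0,0,0,1,-0.14,1,0,0,0,0,1,-0.14,1,0,0,0,0,1,-0.1,0.5,0,0,0,0,1,0,0.1,0,0,0,0,1,0,0,0,0,0,0,1]'

```text
t: 31.32
tool_pos: [0.5299, 0.337, 0.2117]
orientation: [2.068, 2.362, -0.011]
force: [-0.7, -2.5, -0.9]
opening: 0.0201
```

```bash
python3 plan.py 8 0 .5294 .3397 .23
```

```text
t 31.32 tcp [0.5299 0.337  0.2117] grasp [0.5299 0.3371 0.2307] yaw 7.6 tilt -0.3 F [-0.7 -2.5 -0.9] op 0.0201
dcm [-0.05  0.27 -0.07] rows>= 0.1 turn [ 0.007 -0.003  0.007]
```

Emit:
apply_moves --commands '[-0.05,0.3,0,0,0,0,1,0,0.1,0,0,0,0,1,0,0,0,0,0,0,1,0,0,0,0,0,0,1,0,0,0,0,0,0,1,0,0,0,0,0,0,1]'

```text
t: 32.08
tool_pos: [0.5294, 0.3406, 0.2117]
orientation: [2.069, 2.362, -0.011]
force: [-0.6, -4.5, 0.1]
opening: 0.0199
```

```bash
python3 plan.py 8 0 .5294 .3397 .23; python3 chk.py 6
```

```text
t 32.08 tcp [0.5294 0.3406 0.2117] grasp [0.5294 0.3407 0.2307] yaw 7.6 tilt -0.4 F [-0.6 -4.5  0.1] op 0.0199
dcm [ 0.   -0.09 -0.07] rows>= 0.1 turn [ 0.007 -0.003  0.008]
scene 43 [0.0232 0.0253 0.0277 0.0293 0.031 ]
```

View pics/c6.png

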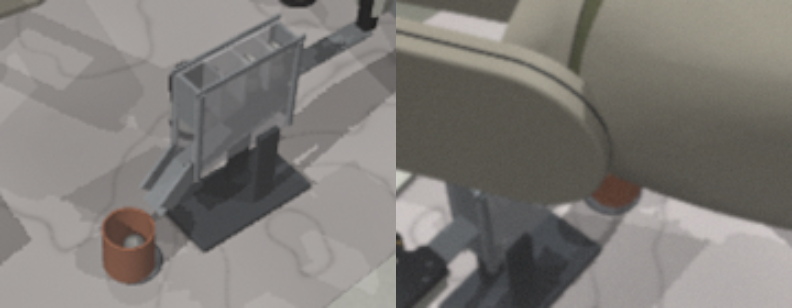

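Emit:
apply_moves --commands '[0,0,0,0,0,0,4,0,0,0,0,0,0,5,0,0,3,0,0,0,6,0,0,5,0,0,0,8,0,-1,4,0,0,0,8,0.5,-5.5,0,0.058,0,0,8,1,-6,0,0.058,0,0,8,1,-6,0,0.058,0,0,8]'

```text
t: 33.17
tool_pos: [0.5529, 0.1594, 0.3357]
orientation: [-1.974, -2.285, -0.201]
force: [0.5, -0.4, 0.9]
opening: 0.08
```

Emit:
apply_moves --commands '[1,-6,0,0.06,0.012,-0.013,8.5,1,-6,0,0.06,0.012,-0.013,8.5,1,-6,0,0.06,0.012,-0.013,8.5,0.7,-5.5,0,0,0,0,8.5,0,0,0,0,0,0,8.5]'

```text
t: 33.8
tool_pos: [0.5909, -0.0873, 0.3366]
orientation: [-1.923, -2.117, -0.374]
force: [0.1, 1.9, -0.5]
opening: 0.0849
```

```bash
python3 plan.py 5 20 .5875 -.08 .053 .580 -.0005 .053; python3 chk.py 7
```

```text
t 33.8 tcp [ 0.5909 -0.0873  0.3366] grasp [ 0.5912 -0.0941  0.3543] yaw 5.3 tilt 20.9 F [ 0.1  1.9 -0.5] op 0.0849
dcm [ -0.39   1.38 -30.14] rows>= 4.8 turn [-0.017  0.016 -0.006]
dcm [-0.75  7.95  0.  ] rows>= 1.3 turn 
scene 39 [0.0222 0.0258 0.0274 0.0299 0.0328]
side 47 [0.0208 0.0247 0.0279 0.0291 0.0301]
```

View pics/c7.png

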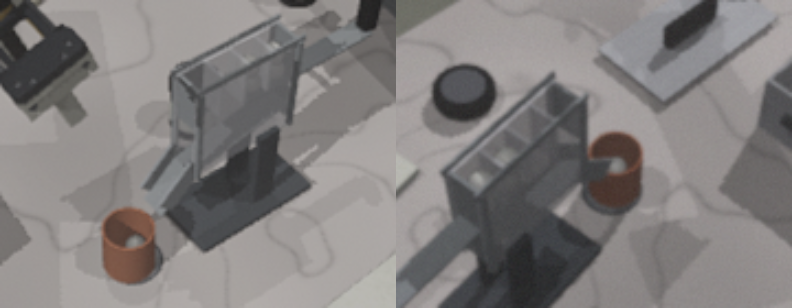

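Two shafts are now empty, two are still full, and the balls are in the cup. I'll descend and fetch it.

Emit:
apply_moves --commands '[-0.2,0.8,-5,-0.017,0.016,0,8.5,-0.2,0.5,-6,0,0,0,8.5,0,0,-6,0,0,0,8.5,0,0,-6,0,0,0,8.5,0,0,-4.5,0,0,0,8.5,0,0,-2,0,0,0,8.5,0,0,0,0,0,0,8.5]' --squeeze 25

```text
t: 34.78
tool_pos: [0.588, -0.0564, 0.0412]
orientation: [-1.911, -2.144, -0.349]
force: [-0.5, 0.3, 0.1]
opening: 0.0851
```

```bash
python3 plan.py 5 20 .580 -.0005 .053
```

```text
t 34.77 tcp [ 0.588  -0.0564  0.0412] grasp [ 0.5885 -0.0628  0.0591] yaw 6.5 tilt 19.8 F [-0.5  0.3  0.1] op 0.0851
dcm [-0.86  6.24 -0.61] rows>= 1.0 turn [ 0.002  0.013 -0.025]
```

Emit:
apply_moves --commands '[-0.3,2,-0.5,0,0.01,-0.02,8.5,-0.3,2.5,0,0,0,0,8.5,-0.2,1.5,0,0,0,0,8.5,0,0,0,0,0,0,8.5]'

```text
t: 35.28
tool_pos: [0.5853, 0.0064, 0.0447]
orientation: [-1.933, -2.131, -0.352]
force: [-0.2, -0.3, -0.3]
opening: 0.085
```

```bash
python3 plan.py 5 20 .580 -.0005 .053
```

```text
t 35.27 tcp [0.5853 0.0064 0.0447] grasp [ 0.5856 -0.      0.0626] yaw 5.4 tilt 19.7 F [-0.2 -0.3 -0.3] op 0.085
dcm [-0.59 -0.04 -0.95] rows>= 0.2 turn [ 0.004  0.016 -0.008]
```

Emit:
apply_moves --commands '[-0.5,0,-0.9,0,0.01,0,8.5,0,0,0,0,0,0,5,0,0,0,0,0,0,5,0,0,0,0,0,0,5,0,0,0.4,0,0,0,5,0.1,-1,0,0,0,0,5,0.3,-2.5,0,0,0,0,5,0.3,-2.5,0,0,0,0,5]'

```text
t: 36.28
tool_pos: [0.587, -0.0582, 0.0391]
orientation: [-1.93, -2.126, -0.339]
force: [0.3, -0.9, -2.9]
opening: 0.0624
```

```bash
python3 plan.py 2 20 .59 -.15 .18 .4692 -.309 .18 .4692 -.309 .058
```

```text
t 36.27 tcp [ 0.587  -0.0582  0.0391] grasp [ 0.5875 -0.0646  0.0569] yaw 5.5 tilt 19.7 F [ 0.3 -0.9 -2.9] op 0.0624
dcm [ 0.28 -8.53 12.31] rows>= 2.4 turn [ 0.006  0.005 -0.061]
dcm [-12.08 -15.9    0.  ] rows>= 3.2 turn 
dcm [  0.    0.  -12.2] rows>= 2.0 turn
```

Emit:
apply_moves --commands '[0,-2,3,0,0,-0.015,5,0,-3,4,0,0,-0.015,5,0,-4,4,0,0,-0.015,5,-2.5,-4,2,0,0,-0.015,5,-4,-4,0,0,0,0,5,-3.5,-4,0,0,0,0,5,-1.8,-2.5,0,0,0,0,5,0,-0.5,0,0,0,0,5]'

```text
t: 37.28
tool_pos: [0.461, -0.3233, 0.173]
orientation: [-2.016, -2.061, -0.348]
force: [-0.4, 0.8, -3.4]
opening: 0.0622
```

Emit:
apply_moves --commands '[0,0,0,0,0,0,5,0,0,0,0,0,0,5]'

```text
t: 37.52
tool_pos: [0.4611, -0.3242, 0.1728]
orientation: [-2.017, -2.059, -0.349]
force: [0.3, 1.1, -2.4]
opening: 0.0622
```

```bash
python3 plan.py 2 20 .4692 -.309 .08; python3 held.py .4692 -.309; python3 held.py .471 -.24
```

```text
t 37.52 tcp [ 0.4611 -0.3242  0.1728] grasp [ 0.4612 -0.3305  0.1907] yaw 1.1 tilt 19.4 F [ 0.3  1.1 -2.4] op 0.0622
dcm [  0.78   2.17 -11.06] rows>= 1.8 turn [0.011 0.005 0.015]
scene 509 [ 0.4627 -0.3305] z [0.0331 0.2816]
side 984 [ 0.4659 -0.3271] z [0.0338 0.2908]
scene 415 [ 0.4739 -0.2407] z [0.0195 0.0735]
side 283 [ 0.4714 -0.2372] z [0.0285 0.1816]
```

Emit:
apply_moves --commands '[0.5,1.6,-1,0.01,0.005,0.015,5,0.1,0.2,-3,0,0,0,5,0,0,-2,0,0,0,5,0,0,0,0,0,0,5]'

```text
t: 38.22
tool_pos: [0.4688, -0.3006, 0.1099]
orientation: [-1.985, -2.069, -0.351]
force: [-0.3, 0.6, -2.1]
opening: 0.0622
```

```bash
python3 plan.py 2 20 .4692 -.309 .059; python3 held.py .4692 -.309
```

```text
t 38.23 tcp [ 0.4688 -0.3006  0.1099] grasp [ 0.4691 -0.3071  0.1278] yaw 2.4 tilt 20.1 F [-0.3  0.6 -2.1] op 0.0622
dcm [ 0.02 -0.19 -6.88] rows>= 1.1 turn [-0.002 -0.001 -0.007]
scene 405 [ 0.4701 -0.3068] z [0.0354 0.2208]
side 909 [ 0.4741 -0.3041] z [0.0334 0.2282]
```

Emit:
apply_moves --commands '[-0.1,-0.35,-1,0,0,0,5,0,0,-2.5,0,0,0,5,0,0,-2,0,0,0,5,0,0,-0.8,0,0,0,5,0,0,0,0,0,0,5]'

```text
t: 38.95
tool_pos: [0.47, -0.3084, 0.0495]
orientation: [-1.992, -2.076, -0.352]
force: [0.4, 0.9, -1.9]
opening: 0.0618
```

```bash
python3 plan.py 2 20 .4692 -.309 .059; python3 held.py .4692 -.309
```

```text
t 38.95 tcp [ 0.47   -0.3084  0.0495] grasp [ 0.4702 -0.3148  0.0674] yaw 2.3 tilt 19.7 F [ 0.4  0.9 -1.9] op 0.0618
dcm [-0.11  0.59 -0.83] rows>= 0.2 turn [ 0.005  0.006 -0.005]
scene 214 [ 0.4686 -0.2784] z [0.0287 0.1636]
side 762 [ 0.4757 -0.3096] z [0.0255 0.1676]
```

Emit:
apply_moves --commands '[-0.1,0.4,-0.5,0,0,0,5,0,0,-0.5,0,0,0,5,0,0,-0.4,0,0,0,5,0,0,0,0,0,0,5]'

```text
t: 39.55
tool_pos: [0.4711, -0.3062, 0.0418]
orientation: [-1.994, -2.082, -0.353]
force: [-0.2, 0.1, -3.1]
opening: 0.0623
```

```bash
python3 plan.py 2 20 .4692 -.309 .057
```

```text
t 39.55 tcp [ 0.4711 -0.3062  0.0418] grasp [ 0.4712 -0.3126  0.0597] yaw 2.4 tilt 19.4 F [-0.2  0.1 -3.1] op 0.0623
dcm [-0.22  0.37 -0.26] rows>= 0.1 turn [ 0.009  0.011 -0.007]
```

Emit:
apply_moves --commands '[0,0.1,-0.5,0,0,0,5,0,0,-0.3,0,0,0,5,0,0,0,0,0,0,5,0,0,0,0,0,0,7,0,0,0,0,0,0,7]'

```text
t: 40.17
tool_pos: [0.4724, -0.3071, 0.0402]
orientation: [-1.995, -2.087, -0.353]
force: [-0.1, -1.0, -1.0]
opening: 0.0696
```

```bash
python3 plan.py 2 20 .4692 -.309 .059
python3 - <<'E'
from h import *
im,d,m=cam("wrist"); cv2.imwrite("pics/w4.png",im)
E
```

```text
t 40.17 tcp [ 0.4724 -0.3071  0.0402] grasp [ 0.4725 -0.3134  0.0582] yaw 2.5 tilt 19.3 F [-0.1 -1.  -1. ] op 0.0696
dcm [-0.34  0.46  0.09] rows>= 0.1 turn [ 0.012  0.014 -0.008]
```

View pics/w4.png

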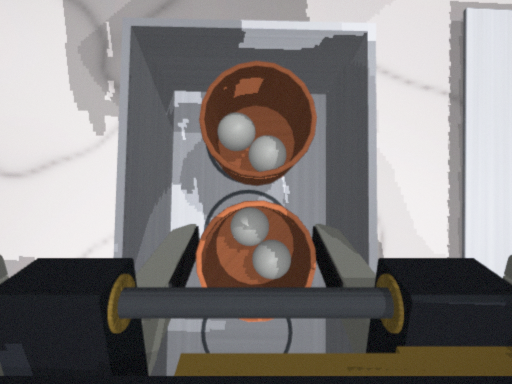

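Both cups hold two balls each and stand in the box. Now the gate.

Emit:
apply_moves --commands '[0,0,2,0,0,0,7,0,0,5,0,0,0,7,0,0,6,0,0,0,6,0.5,2,5.5,0,0,0,5,0.5,3,5,0,0,0,5,0.5,5,3,0,0,0,5,0.5,6,2,0,0,0,5,0.5,6,1,0,0,0,5]'

```text
t: 41.22
tool_pos: [0.4947, -0.0844, 0.352]
orientation: [-2.004, -2.085, -0.358]
force: [0.5, 0.7, 0.6]
opening: 0.0502
```

```bash
python3 plan.py 8 0 .5305 .3400 .345
python3 - <<'E'
from h import *
for n in ("scene","side"):
    im,d,m=cam(n); W=cloud(d,m)
    P,r=rect(W,(.243,.252),(.5,.6),(.30,.39)); print(n,len(P),r)
E
```

```text
t 41.23 tcp [ 0.4947 -0.0844  0.352 ] grasp [ 0.4946 -0.0907  0.37  ] yaw 2.1 tilt 19.2 F [0.5 0.7 0.6] op 0.0502
dcm [ 3.58 42.44 -2.6 ] rows>= 6.8 turn [-0.335 -0.011  0.099]
scene 41 ((530.6926879882812, 338.97503662109375), (20.224660873413086, 21.207422256469727), 8.563854217529297)
side 106 ((528.8220825195312, 341.7207336425781), (20.422513961791992, 19.909992218017578), 0.6218923926353455)
```

Emit:
apply_moves --commands '[0.5,5.5,0,-0.055,-0.002,0.016,5,0.5,6,0,-0.055,-0.002,0.016,5,0.5,6,0,-0.055,-0.002,0.016,5,0.5,6,-0.5,-0.055,-0.002,0.016,5,0.5,6,-0.5,-0.055,-0.002,0.016,5,0.5,6,-0.5,-0.055,-0.002,0.016,5,0.3,4,-0.5,0,0,0,5,0,0.5,0,0,0,0,5]'

```text
t: 42.32
tool_pos: [0.5264, 0.3262, 0.3405]
orientation: [2.05, 2.359, 0.008]
force: [-0.4, -0.3, 0.5]
opening: 0.0501
```

Emit:
apply_moves --commands '[0,0,0,0,0,0,5]'

```text
t: 42.45
tool_pos: [0.5264, 0.3257, 0.341]
orientation: [2.05, 2.359, 0.008]
force: [0.1, 0.5, 0.5]
opening: 0.0501
```

```bash
python3 plan.py 8 0 .530 .3400 .225
```

```text
t 42.45 tcp [0.5264 0.3257 0.341 ] grasp [0.5261 0.3258 0.36  ] yaw 8.0 tilt -0.5 F [0.1 0.5 0.5] op 0.0501
dcm [  0.36   1.43 -13.5 ] rows>= 2.2 turn [ 0.007  0.016 -0.001]
```

Emit:
apply_moves --commands '[0.3,1.4,0,0.007,0.015,0,5,0,0,-4,0,0,0,5,0,0.3,-5,0,0,0,5,-0.1,0.4,-3.7,0,0,0,5,0,0,-0.4,0,0,0,5,0,0,0,0,0,0,5]' --squeeze 15

```text
t: 43.2
tool_pos: [0.5335, 0.3358, 0.2153]
orientation: [2.073, 2.354, 0.013]
force: [-0.9, 0.5, 0.0]
opening: 0.0499
```

```bash
python3 plan.py 8 0 .530 .3400 .227
```

```text
t 43.2 tcp [0.5335 0.3358 0.2153] grasp [0.5333 0.3358 0.2343] yaw 7.3 tilt 0.1 F [-0.9  0.5  0. ] op 0.0499
dcm [-0.35  0.42 -0.73] rows>= 0.1 turn [-0.003  0.009  0.013]
```

Grip, then push back by about 7 cm along (+0.139, −0.99).

Emit:
apply_moves --commands '[-0.35,0.4,-0.7,0,0.009,0.01,5,0,0,0,0,0,0,3,0,0,0,0,0,0,1,0,0,0,0,0,0,1,0,0,0,0,0,0,1,0.14,-1,0,0,0,0,1,0.2,-1.5,0,0,0,0,1,0.2,-1.5,0,0,0,0,1]'

```text
t: 44.2
tool_pos: [0.5349, 0.3017, 0.2136]
orientation: [-2.057, -2.369, -0.012]
force: [1.2, 5.0, -1.5]
opening: 0.02
```

```bash
python3 plan.py 8 0 .540 .267 .227
```

```text
t 44.2 tcp [0.5349 0.3017 0.2136] grasp [0.5348 0.3016 0.2326] yaw 8.1 tilt 0.5 F [ 1.2  5.  -1.5] op 0.02
dcm [ 0.51 -3.47 -0.56] rows>= 0.6 turn [-0.008  0.002 -0.001]
```

Emit:
apply_moves --commands '[0.2,-1.2,0,0,0,0,1,0.15,-1,0,0,0,0,1,0.1,-0.6,0,0,0,0,1,0.05,-0.4,0,0,0,0,1,0,-0.3,0,0,0,0,1]'

```text
t: 44.82
tool_pos: [0.5398, 0.2662, 0.2137]
orientation: [-2.055, -2.367, -0.016]
force: [1.0, 16.3, -4.1]
opening: 0.02
```

```bash
python3 plan.py 8 0 .540 .267 .227
```

```text
t 44.83 tcp [0.5398 0.2662 0.2137] grasp [0.5398 0.2659 0.2327] yaw 8.1 tilt 0.7 F [ 1.  16.3 -4.1] op 0.02
dcm [ 0.02  0.08 -0.57] rows>= 0.1 turn [-0.012  0.002 -0.001]
```

Emit:
apply_moves --commands '[0,-0.15,0,0,0,0,1,0,0,0,0,0,0,1,0,0,0,0,0,0,4,0,0,0,0,0,0,5,0,0,3,0,0,0,5,0,0,5,0,0,0,5,0,0,5,0,0,0,5,0,-2,2,0,0,0,5]'

```text
t: 45.82
tool_pos: [0.539, 0.2431, 0.3651]
orientation: [-2.055, -2.368, -0.01]
force: [0.7, -0.7, -0.9]
opening: 0.0498
```

```bash
python3 - <<'E'
from h import *
for n in ("scene","side"):
    im,d,m=cam(n); W=cloud(d,m)
    P,r=rect(W,(.243,.252),(.5,.6),(.246,.30)); print(n,len(P),r)
    P,r=rect(W,(.026,.06),(.55,.8),(-.4,-.1)); print("bar",len(P),r); pts("lid_grip",n,m)
E
python3 plan.py 2 0 .66 -.217 .25
```

```text
scene 40 ((542.6405029296875, 264.64031982421875), (16.99077606201172, 19.689157485961914), 7.0218048095703125)
bar 401 ((687.406982421875, -240.2080078125), (18.47477149963379, 89.98609924316406), 0.5135629773139954)
scene lid_grip 0.66 [ 0.6843 -0.2387  0.0319]
scene lid_grip 0.23 [ 0.5763  0.0055 -0.001 ]
side 94 ((539.3270263671875, 267.9355163574219), (19.32650375366211, 20.15965461730957), 8.359077453613281)
bar 234 ((685.03125, -238.00511169433594), (18.82076072692871, 91.069580078125), 2.0596494674682617)
side lid_grip 0.77 [ 0.6866 -0.2406  0.0358]
t 46.02 tcp [0.5384 0.2425 0.3607] grasp [0.5385 0.2423 0.3797] yaw 8.0 tilt 0.5 F [-0.5  0.1 -0.2] op 0.0501
dcm [ 12.16 -45.95 -12.97] rows>= 7.9 turn [-0.008 -0.005 -0.104]
```

The gate is back at its shut position. The lid has been knocked to (0.686, −0.239), so I'm going there.

Emit:
apply_moves --commands '[1.5,-6,0,0,0,-0.015,5,1.9,-6,0,0,0,-0.015,5,1.9,-6,-1,0,0,-0.015,5,1.9,-6,-2,0,0,-0.015,5,1.9,-6,-3,0,0,-0.015,5,1.9,-6,-3,0,0,-0.015,5,1.9,-6,-3,0,0,-0.015,5,1.5,-5,-3,0,0,-0.01,5]'

```text
t: 47.02
tool_pos: [0.6707, -0.201, 0.2039]
orientation: [-2.169, -2.237, 0.01]
force: [0.2, -0.7, -0.3]
opening: 0.0502
```

Emit:
apply_moves --commands '[0,0,0,0,0,0,5]'

```text
t: 47.15
tool_pos: [0.6676, -0.2034, 0.1953]
orientation: [-2.167, -2.225, 0.018]
force: [-0.3, 0.8, -0.7]
opening: 0.0501
```

```bash
python3 plan.py 1.3 0 .686 -.239 .10 .686 -.239 .037;python3 - <<'E'
from h import *
for n in ("scene","side"):
    im,d,m=cam(n); W=cloud(d,m)
    P,r=rect(W,(.026,.055),(.55,.8),(-.4,-.1)); print("bar",len(P),r)
E
```

```text
t 47.15 tcp [ 0.6676 -0.2034  0.1953] grasp [ 0.6683 -0.2037  0.2143] yaw 1.5 tilt 1.0 F [-0.3  0.8 -0.7] op 0.0501
dcm [  1.84  -3.56 -11.43] rows>= 1.9 turn [-0.017 -0.034 -0.004]
dcm [ 0.   0.  -6.3] rows>= 1.0 turn 
bar 409 ((687.3527221679688, -240.61361694335938), (89.0905532836914, 18.464746475219727), 89.9263687133789)
bar 234 ((685.470703125, -237.94778442382812), (17.80651092529297, 91.34419250488281), 0.8302987217903137)
```

Emit:
apply_moves --commands '[1.2,-2,-3,-0.017,-0.034,-0.01,5,0.6,-1.5,-4,0,0,0,5,0,0,-4,0,0,0,5,0,0,-1,0,0,0,5,0,0,0,0,0,0,5]'

```text
t: 47.88
tool_pos: [0.6925, -0.2276, 0.0856]
orientation: [2.178, 2.242, 0.015]
force: [-1.1, -0.1, 0.9]
opening: 0.05
```

```bash
python3 plan.py 0.5 0 .6864 -.239 .037
```

```text
t 47.88 tcp [ 0.6925 -0.2276  0.0856] grasp [ 0.6921 -0.2275  0.1046] yaw 1.7 tilt -0.3 F [-1.1 -0.1  0.9] op 0.05
dcm [-0.61 -1.14 -6.76] rows>= 1.1 turn [ 0.004  0.018 -0.02 ]
```

Emit:
apply_moves --commands '[-0.6,-1.1,-1.5,0.004,0.018,-0.02,5,-0.1,0,-3,0,0,0,5,0,0,-1.8,0,0,0,5,0,0,-0.2,0,0,0,5,0,0,0,0,0,0,5]'

```text
t: 48.5
tool_pos: [0.6891, -0.2413, 0.0264]
orientation: [2.208, 2.223, 0.004]
force: [-0.1, 0.2, 0.0]
opening: 0.0502
```

```bash
python3 plan.py 0.5 0 .6864 -.239 .037
```

```text
t 48.5 tcp [ 0.6891 -0.2413  0.0264] grasp [ 0.6889 -0.2412  0.0454] yaw 0.4 tilt -0.3 F [-0.1  0.2  0. ] op 0.0502
dcm [-0.27  0.23 -0.84] rows>= 0.1 turn [0.004 0.008 0.002]
```

Emit:
apply_moves --commands '[-0.25,0.2,-0.8,0.004,0.008,0,5,0,0,0,0,0,0,3,0,0,0,0,0,0,1,0,0,0,0,0,0,1,0,0,0,0,0,0,1,0,0,2,0,0,0,1,0,0,5,0,0,0,1,0,0,5,0,0,0,1]' --squeeze 35

```text
t: 49.5
tool_pos: [0.6829, -0.2376, 0.1381]
orientation: [-2.207, -2.223, 0.006]
force: [0.0, -1.0, -2.8]
opening: 0.0157
```

```bash
cat > lid.py <<'E'
from h import *
s=read_state(); z=s["tool_pos"][2]
for n in ("scene","side"):
    im,d,m=cam(n); W=cloud(d,m)
    X,Y=s["tool_pos"][:2]
    g=np.isfinite(W[...,2])&(np.abs(W[...,0]-X)<.085)&(np.abs(W[...,1]-Y)<.135)&(W[...,2]>z-.016)&(W[...,2]<z+.004)
    P=W[g]; print(n,len(P),"z",np.percentile(P[:,2],[5,50,95]).round(4),cv2.minAreaRect((P[:,:2]*1000).astype(np.float32)))
    q=np.c_[P[:,:2],np.ones(len(P))]; k=np.linalg.lstsq(q,P[:,2],rcond=None)[0]; print("slopes",k[:2].round(3))
    P,r=rect(W,(.08,.092),(.33,.6),(-.47,-.15)); print("box",len(P),r)
E
python3 lid.py; python3 plan.py 2 0 .4692 -.307 .17
```

```text
scene 3669 z [0.1255 0.1284 0.1315] ((683.6481323242188, -237.58615112304688), (126.25495147705078, 220.83224487304688), 0.1660812646150589)
slopes [-0.011  0.006]
box 462 ((469.5823669433594, -329.09478759765625), (128.963134765625, 176.89112854003906), 1.9770586490631104)
side 1768 z [0.1364 0.139  0.1414] ((687.5791015625, -237.64959716796875), (125.14684295654297, 221.40455627441406), 0.5496593713760376)
slopes [ 0.002 -0.001]
box 326 ((470.14654541015625, -305.94683837890625), (123.33318328857422, 225.30291748046875), 2.4065301418304443)
t 49.6 tcp [ 0.6874 -0.2395  0.1463] grasp [ 0.6873 -0.2395  0.1653] yaw 0.4 tilt -0.1 F [ 1.7 -0.2 -0.7] op 0.0157
dcm [-21.82  -6.75   0.47] rows>= 3.7 turn [0.002 0.003 0.028]
```

Emit:
apply_moves --commands '[-3,-1,0.5,0,0,0.007,1,-4.5,-1.4,0,0,0,0.007,1,-5,-1.5,0,0,0,0.007,1,-4.5,-1.4,0,0,0,0.007,1,-3,-1,0,0,0,0,1,-1,-0.3,0,0,0,0,1,0,0,0,0,0,0,1,0,0,0,0,0,0,1]'

```text
t: 50.6
tool_pos: [0.4729, -0.3056, 0.1535]
orientation: [2.174, 2.257, 0.005]
force: [0.6, -1.0, -2.6]
opening: 0.0157
```

```bash
python3 plan.py 2 0 .4695 -.307 .17;python3 lid.py
```

```text
t 50.6 tcp [ 0.4729 -0.3056  0.1535] grasp [ 0.4727 -0.3055  0.1725] yaw 2.1 tilt -0.2 F [ 0.6 -1.  -2.6] op 0.0157
dcm [-0.34 -0.14 -0.25] rows>= 0.1 turn [ 0.004  0.008 -0.003]
scene 3183 z [0.1412 0.1441 0.147 ] ((474.92022705078125, -306.0163879394531), (125.6120376586914, 220.0408935546875), 1.9857648611068726)
slopes [ 0.008 -0.002]
box 309 ((511.4068298339844, -305.8129577636719), (44.06185531616211, 220.34373474121094), 2.058969497680664)
side 2249 z [0.1421 0.1447 0.1474] ((474.4223937988281, -303.66485595703125), (122.8519058227539, 223.13465881347656), 2.0308315753936768)
slopes [ 0.008 -0.003]
box 334 ((469.11041259765625, -305.22491455078125), (123.83158874511719, 225.17213439941406), 1.8188170194625854)
```

Emit:
apply_moves --commands '[-0.55,-0.18,-1,0.004,0.008,-0.003,1,0,0,-1.5,0,0,0,1,0,0,-1,0,0,0,1,0,0,0,0,0,0,1]'

```text
t: 51.2
tool_pos: [0.4674, -0.3061, 0.1141]
orientation: [-2.178, -2.259, 0.0]
force: [-0.5, 1.0, -2.3]
opening: 0.016
```

```bash
python3 plan.py 2 0 .4671 -.3075 .14;python3 lid.py
```

```text
t 51.2 tcp [ 0.4674 -0.3061  0.1141] grasp [ 0.4675 -0.3061  0.1331] yaw 2.1 tilt 0.1 F [-0.5  1.  -2.3] op 0.016
dcm [-0.03 -0.14  0.69] rows>= 0.1 turn [-0.002 -0.003 -0.002]
scene 3033 z [0.1013 0.1045 0.1077] ((469.4126281738281, -306.13641357421875), (129.9287109375, 220.3770294189453), 2.1525466442108154)
slopes [-0.003  0.005]
box 277 ((519.1280517578125, -320.0426025390625), (237.25706481933594, 85.9094467163086), 71.06608581542969)
side 2142 z [0.1034 0.1061 0.1089] ((469.2947692871094, -304.313232421875), (123.73285675048828, 220.387451171875), 2.0131494998931885)
slopes [-0.002  0.002]
box 284 ((468.8896484375, -305.5787048339844), (122.63163757324219, 223.3384552001953), 1.8340997695922852)
```

Emit:
apply_moves --commands '[0,-0.15,-0.6,0,0,0,1,0,0,-0.5,0,0,0,1,0,0,-0.3,0,0,0,1,0,0,0,0,0,0,1]'

```text
t: 51.8
tool_pos: [0.4687, -0.3088, 0.1017]
orientation: [2.18, 2.261, 0.0]
force: [-1.0, 0.1, -2.3]
opening: 0.0157
```

```bash
python3 plan.py 2 0 .4671 -.3075 .117;python3 lid.py
```

```text
t 51.8 tcp [ 0.4687 -0.3088  0.1017] grasp [ 0.4687 -0.3088  0.1207] yaw 2.1 tilt -0.0 F [-1.   0.1 -2.3] op 0.0157
dcm [-0.16  0.13 -0.37] rows>= 0.1 turn [ 0.     0.001 -0.001]
scene 3034 z [0.0887 0.092  0.0952] ((470.111572265625, -308.33648681640625), (127.20345306396484, 222.15774536132812), 2.348834276199341)
slopes [-0.003  0.001]
box 1640 ((469.8816833496094, -308.0863952636719), (127.82563018798828, 221.78858947753906), 2.0725128650665283)
side 2174 z [0.0894 0.0932 0.0961] ((469.89056396484375, -305.4178771972656), (124.81624603271484, 225.3680877685547), 1.7152910232543945)
slopes [ 0.007 -0.001]
box 694 ((469.89056396484375, -305.4178771972656), (124.81624603271484, 225.3680877685547), 1.7152910232543945)
```

Nearly seated. Lower to contact and release.

Emit:
apply_moves --commands '[0,0,-0.3,0,0,0,1,0,0,-0.3,0,0,0,1,0,0,0,0,0,0,1]'

```text
t: 52.28
tool_pos: [0.4696, -0.3095, 0.0992]
orientation: [2.178, 2.26, 0.0]
force: [0.7, -0.1, -3.0]
opening: 0.0156
```

Emit:
apply_moves --commands '[0,0,0,0,0,0,3,0,0,0,0,0,0,4,0,0,0,0,0,0,4,0,0,3,0,0,0,4,0,0,5,0,0,0,4,0,0,6,0,0,0,4,-1,-4,4,0,0,0,4,-2,-6,2,0,0,0,4]'

```text
t: 53.28
tool_pos: [0.4399, -0.4034, 0.3016]
orientation: [-2.173, -2.269, -0.0]
force: [0.8, -0.3, 0.1]
opening: 0.04
```

Emit:
apply_moves --commands '[-4,-4.5,0,0,0,0,4,-4.5,-4.5,0,0,0,0,4,-4,-4,0,0,0,0,4]'

```text
t: 53.65
tool_pos: [0.3148, -0.5369, 0.3045]
orientation: [2.166, 2.267, -0.001]
force: [0.4, -0.9, 0.0]
opening: 0.0395
```

Run:
```python
from h import *
o=[]
for n in ("scene","side"):
    im,d,m=cam(n); W=cloud(d,m)
    P,r=rect(W,(.08,.1),(.33,.6),(-.47,-.15)); print(n,len(P),r,"z",np.percentile(P[:,2],[5,50,95]).round(4))
    q=np.c_[P[:,:2]-[.469,-.307],np.ones(len(P))]; print(np.linalg.lstsq(q,P[:,2],rcond=None)[0].round(4))
    P,r=rect(W,(.243,.252),(.5,.6),(.246,.30)); print("post",r)
    o.append(im)
    pts("jar_mid",n,m,k=1); pts("puck_mid",n,m,k=1)
cv2.imwrite("pics/final.png",cv2.resize(np.hstack(o),(800,300)))
s=read_state(); print(s["t"],s["tool_pos"])
```

```text
scene 3473 ((471.6377258300781, -308.52392578125), (126.29570770263672, 222.69851684570312), 1.7124723196029663) z [0.0853 0.089  0.0924]
[-0.0054 -0.0007  0.089 ]
post ((543.5341796875, 265.9034118652344), (19.736894607543945, 20.060949325561523), 4.006958961486816)
scene jar_mid 0.54 [0.4212 0.1776 0.042 ]
scene puck_mid 0.7 [0.8023 0.0474 0.0133]
side 2875 ((470.380615234375, -306.9256591796875), (125.7445297241211, 227.10159301757812), 1.837622046470642) z [0.0854 0.0897 0.0927]
[ 0.0084 -0.005   0.0896]
post ((539.4893798828125, 268.2469177246094), (18.523929595947266, 19.649738311767578), 11.360234260559082)
side jar_mid 0.93 [0.4231 0.1799 0.0407]
side puck_mid 0.79 [0.8068 0.0416 0.0153]
53.95 [ 0.31696156 -0.53479706  0.30419743]
```

View pics/final.png

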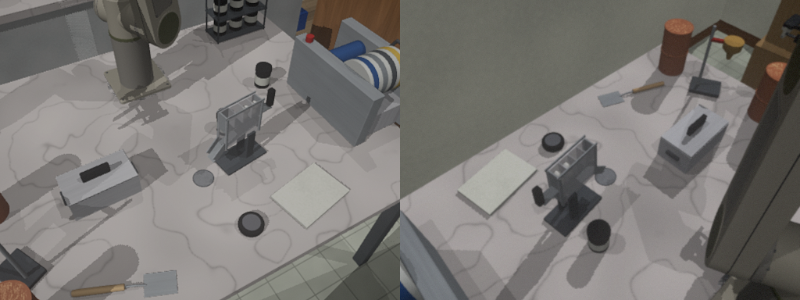

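The lid lies flat on the box (top at 89–90 mm, 90 mm expected), the gate is shut, and no balls are loose. The jar and gauge are where they were, so I'll hand it in.

```bash
python3 -c "
from plant import *
print(close_job())"
```

```text
the job is handed in; nothing more can be done
None
```

The job is done and handed in at about 54 s of simulated time. There were two copper cups on the bench. I charged each on the marked spot, pulling the gate to about 39 mm for the first and about 74 mm for the second. I then stood both in the box, pushed the gate shut against its stop and put the lid on. The lid had been knocked aside during the run, so I located it again before picking it up.

**Last checks**
- **Cups:** the wrist camera showed two balls in each cup, both upright in the box. I did not check inside again after the lid went on.
- **Hopper:** two shafts were empty and two still full after the second charge. No balls were loose in the last pictures.
- **Gate:** it pressed at 16 N against its stop. The handle then measured back at its starting position, to within about 1 mm.
- **Lid:** level, with its top at 89–90 mm against 90 mm when seated, and aligned with the box to about 2 mm.
- **Jar and gauge:** within a few millimetres of where they were first measured, which is as well as the cameras can tell.

No check failed. The cups stood up to about 4 mm from the middle of the spot, and the first cup stands about 3 mm off the centre of its ring in the box.

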